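Turn the rail end-on in the jig and hold the click lever closed

ROBOT

A 7-joint arm with a two-finger parallel gripper is mounted at the origin on a cart in front of the work surface, level with it; the furniture and walls round the work are solid. World frame = base frame: x ahead of the robot, y to its left, z up, the work surface at z = 0. Lengths are in m, angles in rad, forces in N, time in s.
With the tool pointing down it reaches from about 0.425 to 0.8 m from the base axis. Payload 8.3 kg.
Tool frame: the origin (TCP) lies midway between the tips of the shut fingers; the grasp point (between the pads) lies 19 mm behind it; z points along the fingers, x is the direction in which the jaws open and shut, and the axes are right-handed (so a half turn about z gives the same grasp; the last joint's range is limited). The gripper opens to 85 mm and grips with 20 to 120 N. Pads are 22 mm wide; open, the fingers measure 114 mm over their backs; the gripper's body (76 mm by 85 mm) begins 54 mm behind the grasp point. The pads swing forward as they close: fully open they stand 13 mm farther back than shut.
Start: joints at [1.115, 0.383, 0.016, 1.37, -0.006, 1.388, -0.046], TCP at [0.239, -0.577, 0.193] pointing down, gripper open.
Joint ranges: [-2.95, 2.95], [-0.25, 2.06], [-1.52, 1.56], [0.18, 2.33], [-1.44, 4.58], [0.02, 2.06], [-3.01, 3.01]. Speed limits (rad/s): [2.39, 2.39, 3.01, 3.01, 3.14, 3.14, 3.14].

INTERFACE

Orientations are given as a unit quaternion [w, x, y, z].
In Python, from cell import readout, eyes, robot gives the robot as it stands. The module is installed in compiled form; this text tells all that it offers.
- The arm moves only by the tool arm_command, never from a script. Its argument "moves" is a list of rows, each a list of 7 numbers: the turn, a rotation vector about the tool's x, y, z in degrees, then the shift along the tool's x, y, z in cm, then the opening in per cent of the stroke, from 0 (shut) to 100 (fully open). In form: [[ax, ay, az, tx, ty, tz, hand], ...]. A call has 1 to 8 rows; each row shifts and turns the commanded pose from where the row before left it, along the tool's axes as they then stand; what a row does not reach is not made up. A row lasts 1/10 s, in which the tool goes at most 50 mm and 8.59 degrees, less where a joint would pass 70% of its speed; a pose out of reach is approached as far as the arm can. A call with a gripper value outside its range is refused whole. The fingers move at their own pace and stop on an object; "newtons" is the grip in N (left out, the last holds). Time passes only in rows, so rows that do not move let the fingers close. It gives the time, the measured TCP pose, the force and the opening at its end, in the units of the state.
- readout.state(): the state, without advancing time (a new reading comes with each control period).
- eyes.snapshot(name): name is "scene" or "top"; returns the picture (420x560x3 uint8, red, green, blue); there is no depth.
- eyes.camera_params(name): a dict with "camera_matrix" (3x3 intrinsics, pixels), "k1" (the pictures are not rectified: a ray, as slopes to the right and down, at radius r is drawn at 1 + k1 r^2 times it, then the intrinsics apply), "position" and "attitude" of the camera in the world. Camera axes: x right, y up, looking along -z (the intrinsics and any distortion apply to the point x, -y, -z); pixel columns grow to the right and rows downward; lengths in m; the calibration is good to about 2 mm. A picture is of the moment at which its call begins. camera_params takes no time and is no camera call.
- robot.job_done(): hands the job in, once; it reports no verdict.
The state is a dict: "time_s": time; "q": joint angles; "qvel": joint speeds; "tau": joint torques, N m; "tool_pos": TCP position; "tool_rot": TCP orientation; "force": force on the tool from outside, world axes, zero at the start; "wrist_torque": the same for the moment, N m; "finger_gap": finger opening in m.
Only numpy, scipy, OpenCV 4.12 (cv2) and the standard library are available. Lean on these libraries where they do the work, as an engineer would, in place of code of your own. Each camera call takes 0.05 s, during which the arm holds its last target.

TASK

The beech rail has had its pass lying across the jig: turn it about a quarter turn and set it flat on the plywood base between the two black lines, square to the steel stop bar, with its plain end close to the bar (a finger's width at most) and its tenon toward the orange-handled lever, and let go of it. Then press the orange handle down against its return spring, past the first two clicks to the third, so that the lever's rubber nose keeps the rail's plain end up against the bar, and do not let go: the job finishes with the robot still holding the handle down at the third click and not touching the rail. Leave the tape measure, the drilled test piece and the brass coupling where they stand.

Things in the scene. Friction and masses are not known exactly. Their poses are not given: they have to be found in the camera images.
- jig: Fixed jig, yawed up to 0.25 rad. Origin on the table under its plywood base; y runs from lever to stop bar, x across, z up. Base x -65..65, y -130..130 mm, top 12 mm above the table. Black lines at x +-22.5 mark the place of the end-on rail. Two aluminium cheeks (y -130..-69, x within 22, 90 mm high) carry the lever.
- bar_face (a point): Middle of the steel stop bar's face that the rail's plain end must meet: jig x 0, y 100 mm, 34.5 mm above the table. The bar is 110 mm long along jig x, 10 thick, its top 60 mm above the table.
- rail: Loose beech offcut, 0.12 to 0.24 kg, 45 wide (x) x 138 long (y) x 45 high (z). Origin at mid-length on its underside. Solid 45x45 from y -49 to +69 mm; at the -y end a tenon 12 wide, 30 high (z 8..38), 20 long. Starts flat on the jig's base, roughly across it: yaw in the jig's frame 1.2 to 2.0 rad, tenon to jig +x. It must become 0 (end-on to the bar).
- plain_end (a point): Centre of the rail's plain sawn end (rail y +69 mm, 22.5 mm above its underside).
- tenon_tip (a point): Centre of the tip of the rail's tenon (rail y -69 mm, 22.5 mm above its underside).
- lever (a joint): Lever angle, rad: 0 at rest (handle up), grows as the handle goes down; clicks at 0.25, 0.50, 0.75 (green dot = third), end stop 0.79. The spring returns it to 0 from anywhere; the clicks do not hold it. Push at the handle: about 4 to 8 N, rising to each hump halfway between clicks and easing to 3 to 6 N as a click is reached.
- handle (a point): Centre of the orange handle bar, moving with the lever: round, 22 mm diameter, 82 long along jig x, 120 mm from the pivot. At rest 0.5 rad above level seen from the pivot (jig y -184, 133 mm above the table); at the third click 0.25 rad below level (jig y -195, 45 mm above the table), clear table under it.
- lever_pivot (a point): Lever pivot, fixed at jig x 0, y -79, 75 mm above the table, axis along jig x. The rubber nose hangs below it (34 mm wide, 25 to 37 mm above the table), its front at jig y -74 at rest and -40 at the third click, 2 mm short of the tenon of a rail touching the bar: it pushes a rail left up to 25 mm off the bar home.
- tape_measure: Yellow tape measure, 72 x 86 x 34 mm, loose on the table, origin under its middle; a bystander.
- test_piece: MDF test piece with four holes, 70 x 110 x 19 mm, loose on the table, origin under its middle; a bystander.
- air_coupling: Brass air coupling standing upright, 24 mm in diameter, 58 mm high, loose on the table, origin under its middle; a bystander.
Mind the look-alikes: they are no part of the job. There is more than one size of the rail; the job needs the larger.

How it is judged:
By the outcome, as a careful person would: the job done as asked, in the order asked, and still so for the second after the job is handed in, while the arm keeps its last pose, push and grip.
It also fails if it takes over 48 s, if anything falls off the work surface, if the arm or the gripper's body presses on something with over 40 N, if the wrist force passes 120 N, or if a joint passes its speed limit or range.

## Working session

There is one attempt and no reset: what is moved stays moved. The work goes in short steps, Python scripts to look and compute and a tool call to move; the robot and the scene stay as the last step left them, time stands still between calls to the robot, and variables do not carry over. Pictures are saved under pics/ and viewed, and the job is handed in when it is done.

Besides the shell and the picture viewer there is one more tool, called after "Emit:" as a command line: name --pt "numbers of a row" for each row, then --argument value for the rest. arm_command: Moves the arm, as the interface text tells. Its arguments: {"type":"object","properties":{"moves":{"type":"array","items":{"type":"array","items":{"type":"number"}}},"newtons":{"type":"number"}},"required":["moves"]}

```bash
mkdir -p pics; python3 - <<'E'
from cell import readout, eyes, robot
import cv2,json
s=readout.state()
for k in s: print(k,s[k])
for n in("scene","top"):
    im=eyes.snapshot(n); cv2.imwrite(f"pics/{n}0.png",im[:,:,::-1]); print(n,eyes.camera_params(n))
E
```

```text
time_s 0.0
q [ 1.11507872  0.38426275  0.01636533  1.37117125 -0.00628312  1.38820471
 -0.04649458]
qvel [-1.53285691e-03 -2.77698639e-04 -2.60758921e-05  3.00698866e-05
 -1.10969683e-03 -4.57704990e-04 -2.11287966e-04]
tau [-1.53303658e-04 -6.27590132e+01  8.44287984e-01 -3.71820688e+01
  1.66227354e-02  1.42593172e-02 -7.06939454e-05]
tool_pos [ 0.23905015 -0.57684008  0.19195582]
tool_rot [-5.33043993e-04  8.31524384e-01 -5.55487355e-01 -8.43979661e-04]
force [-0.18216794 -0.11192712 -0.75551184]
wrist_torque [-0.0188681   0.03266455 -0.00768876]
finger_gap 0.08568138489261724
scene {'camera_matrix': array([[414.07945602,   0.        , 276.3280086 ],
       [  0.        , 414.07945602, 212.17695912],
       [  0.        ,   0.        ,   1.        ]]), 'k1': -0.11726529319521621, 'position': array([ 0.06594289, -0.0740107 ,  0.7280469 ]), 'attitude': array([ 0.8195824 ,  0.30570354, -0.17930068, -0.4502014 ])}
top {'camera_matrix': array([[482.84771533,   0.        , 279.15355095],
       [  0.        , 482.84771533, 214.83364854],
       [  0.        ,   0.        ,   1.        ]]), 'k1': -0.1500877381375972, 'position': array([0.42431813, 0.1794439 , 1.12521166]), 'attitude': array([ 0.71368524,  0.05918346, -0.03576135, -0.69704506])}
```

View pics/scene0.png

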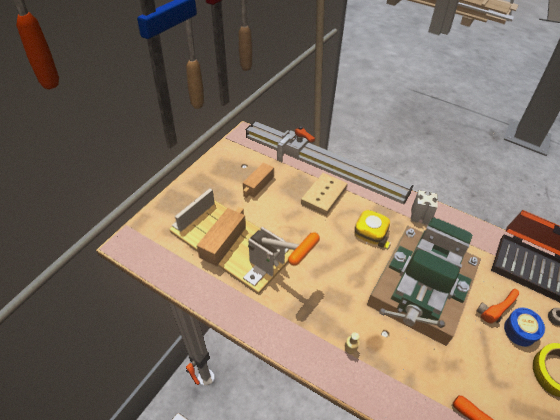

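View pics/top0.png

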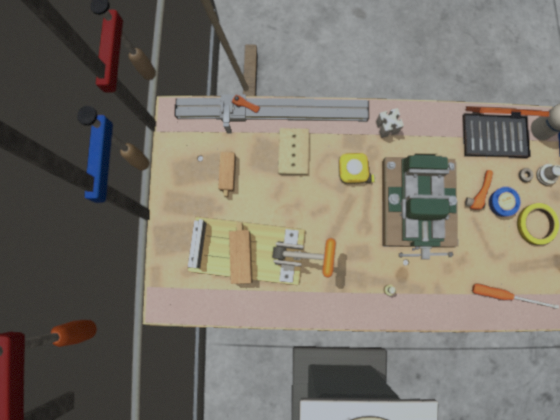

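```bash
cat > h.py <<'E'
import numpy as np,cv2
from scipy.spatial.transform import Rotation as R
from cell import eyes
P={n:eyes.camera_params(n) for n in("scene","top")}
def rot(n):
    w,x,y,z=P[n]['attitude'];return R.from_quat([x,y,z,w]).as_matrix()
def ray(n,u,v):
    p=P[n];d=cv2.undistortPoints(np.array([[[u,v]]],float),p['camera_matrix'],np.array([p['k1'],0,0,0,0.])).ravel()
    return p['position'],rot(n)@np.array([d[0],-d[1],-1])
def plane(n,u,v,z):
    o,d=ray(n,u,v);return (o+d*(z-o[2])/d[2])
def proj(n,X):
    p=P[n];c=(np.atleast_2d(X)-p['position'])@rot(n);c=c*[1,-1,-1]
    s=c[:,:2]/c[:,2:];s=s*(1+p['k1']*(s**2).sum(1,keepdims=True))
    K=p['camera_matrix'];return s*[K[0,0],K[1,1]]+K[:2,2]
E
python3 - <<'E'
import cv2
a=cv2.imread('pics/top0.png')[205:300,180:345];cv2.imwrite('pics/tc.png',cv2.resize(a,None,fx=4.8,fy=4.8,interpolation=cv2.INTER_CUBIC))
a=cv2.imread('pics/scene0.png')[155:295,160:330];cv2.imwrite('pics/sc.png',cv2.resize(a,None,fx=4.2,fy=4.2,interpolation=cv2.INTER_CUBIC))
E
```

```text
(no output)
```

View pics/tc.png

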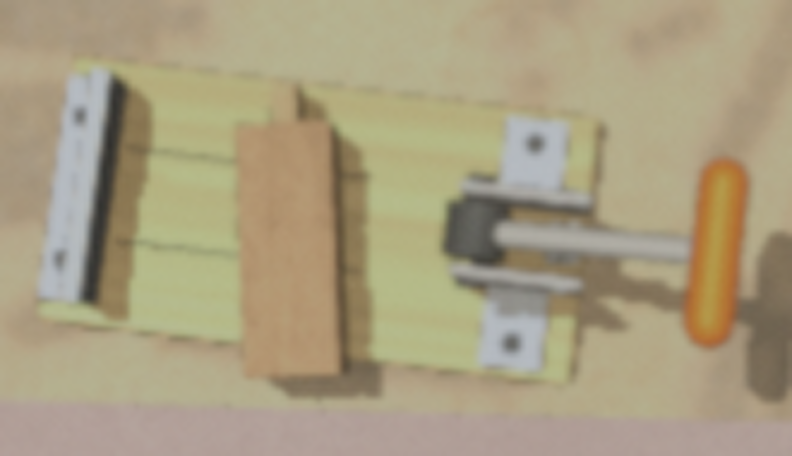

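View pics/sc.png

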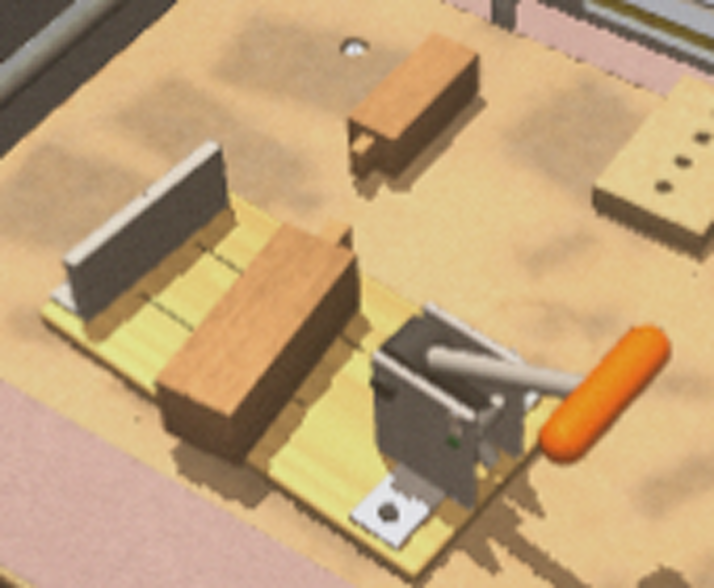

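Candidates for the rail are the larger beech piece across the jig at top (240,255) and the smaller look-alike at (227,172). For the handle they are the lever bar at (329,257), plus the orange screwdriver (492,293), the clamps (245,103) and the tool (485,190). I choose the jig rail and the jig lever; the crops confirm both.

```bash
cat > m.py <<'E'
from h import *
def base(): pass
def px(c): return (c[0]+.5)/4.8-.5+180,(c[1]+.5)/4.8-.5+205
E
python3 - <<'E'
from m import *
im=cv2.imread('pics/top0.png')
B=[plane('top',*px(c),.012) for c in[(75,62),(603,122),(572,381),(40,318)]]
print('base',np.round(B,4))
B=np.array(B); c=B[:, :2].mean(0)
print('lens',[np.linalg.norm(B[i]-B[(i+1)%4]) for i in range(4)],'c',c)
d=(B[0]+B[3]-B[1]-B[2])[:2]; print('jig y dir ang',np.degrees(np.arctan2(d[1],d[0])))
T=np.array([plane('top',*px(c),.057) for c in[(238,124),(330,122),(343,373),(247,377)]])
print('rail',np.round(T,4),[np.linalg.norm(T[i]-T[(i+1)%4]) for i in range(4)],T.mean(0))
e=(T[2]+T[3]-T[0]-T[1])[:2];print('rail +y ang',np.degrees(np.arctan2(e[1],e[0])))
# stop bar top
S=np.array([plane('top',*px(c),.060) for c in[(92,68),(124,80),(90,302)]]);print('bar',S)
hsv=cv2.cvtColor(im,cv2.COLOR_BGR2HSV)
m=cv2.inRange(hsv,(4,170,120),(18,255,255));m[:, :300]=0;m[:,345:]=0;m[:230]=0;m[290:]=0
cs=max(cv2.findContours(m,0,2)[0],key=cv2.contourArea);print('handle',cv2.minAreaRect(cs))
(u,v),_,_=cv2.minAreaRect(cs);print(plane('top',u,v,.133))
m2=cv2.inRange(cv2.cvtColor(cv2.imread('pics/scene0.png'),cv2.COLOR_BGR2HSV),(4,170,120),(18,255,255));m2[:, :280]=0;m2[:,330:]=0;m2[:225]=0;m2[275:]=0
cs=max(cv2.findContours(m2,0,2)[0],key=cv2.contourArea);(u,v),_,_=cv2.minAreaRect(cs);print('scene',u,v,plane('scene',u,v,.133))
E
```

```text
base [[0.5638 0.4154 0.012 ]
 [0.5402 0.1571 0.012 ]
 [0.4158 0.1694 0.012 ]
 [0.4386 0.4269 0.012 ]]
lens [np.float64(0.25946524504877777), np.float64(0.12506917897411987), np.float64(0.2585495190958982), np.float64(0.12572530525790776)] c [0.48961919 0.29218868]
jig y dir ang 84.85956106070971
rail [[0.5308 0.3276 0.057 ]
 [0.5327 0.2846 0.057 ]
 [0.417  0.2748 0.057 ]
 [0.4139 0.3191 0.057 ]] [np.float64(0.04301838808159487), np.float64(0.1161034604385868), np.float64(0.044364250105700595), np.float64(0.11719021826106378)] [0.47360013 0.30153939 0.057     ]
rail +y ang -175.50877327856563
bar [[0.55515661 0.39705916 0.06      ]
 [0.54984556 0.38163568 0.06      ]
 [0.4461169  0.39305387 0.06      ]]
handle ((328.7682800292969, 257.0853576660156), (7.951070785522461, 36.44240951538086), 6.34019136428833)
[0.47293718 0.1101741  0.133     ]
scene 303.3260192871094 248.30274963378906 [0.47144641 0.10971694 0.133     ]
```

```bash
cat > plan.py <<'E'
from h import *
from cell import readout
def down(a):
    a=np.radians(a);x=[np.cos(a),np.sin(a),0];z=[0,0,-1];return np.array([x,np.cross(z,x),z]).T
def cur():
    s=readout.state();w,x,y,z=s['tool_rot'];return np.array(s['tool_pos']),R.from_quat([x,y,z,w]).as_matrix(),s
def status():
    p,M,s=cur();print('t',round(s['time_s'],2),'p',p.round(4),'ang',round(np.degrees(np.arctan2(M[1,0],M[0,0])),2),'tilt',M[:,2].round(3),'F',s['force'].round(1),'gap',round(s['finger_gap'],4),'q',s['q'].round(2))
def go(wps,hand,polar=False):
    """wps: (x,y,z,ang,n)"""
    p,M,s=cur();a=np.degrees(np.arctan2(M[1,0],M[0,0]))
    for X,Y,Z,A,n in wps:
        A=a+((A-a+180)%360-180) if abs(A-a)>360 else A
        p0=p.copy();a0=a
        for i in range(1,n+1):
            f=i/n
            if polar:
                r0,t0=np.hypot(*p0[:2]),np.arctan2(p0[1],p0[0]);r1,t1=np.hypot(X,Y),np.arctan2(Y,X)
                r=r0+f*(r1-r0);t=t0+f*(t1-t0);q=np.array([r*np.cos(t),r*np.sin(t),p0[2]+f*(Z-p0[2])])
            else: q=p0+f*(np.array([X,Y,Z])-p0)
            an=a0+f*(A-a0);N=down(an)
            rv=np.degrees(R.from_matrix(M.T@N).as_rotvec()).round(1);sh=(M.T@(q-p)*100).round(2)
            print([*map(float,rv),*map(float,sh),hand])
            M=M@R.from_rotvec(np.radians(rv)).as_matrix();p=p+( (M@R.from_rotvec(-np.radians(rv)).as_matrix())@sh/100)
        a=A
E
python3 - <<'E'
from plan import *
status()
go([(0.239,-0.577,.30,-67.5,3),(0.4736,0.3015,.30,94.5,24)],100,True)
print(plane('top',428,165,.1),plane('top',390,290,.058))
E
```

```text
t 0.1 p [ 0.2391 -0.5769  0.1921] ang -67.49 tilt [-0.001  0.002 -1.   ] F [-1.3 -0.  -0.5] gap 0.0849 q [ 1.12  0.38  0.02  1.37 -0.01  1.39 -0.05]
[0.0, 0.1, 0.0, -0.0, 0.0, -3.6, 100]
[0.0, 0.0, 0.0, -0.0, 0.01, -3.59, 100]
[0.0, 0.0, 0.0, -0.0, -0.0, -3.6, 100]
[0.0, 0.0, -6.7, -0.43, -4.52, -0.0, 100]
[0.0, 0.0, -6.8, -0.22, -4.51, -0.0, 100]
[0.0, 0.0, -6.7, -0.02, -4.5, -0.0, 100]
[0.0, 0.0, -6.8, 0.17, -4.48, -0.0, 100]
[0.0, 0.0, -6.7, 0.38, -4.44, -0.0, 100]
[0.0, 0.0, -6.8, 0.58, -4.41, -0.0, 100]
[0.0, 0.0, -6.7, 0.77, -4.36, -0.0, 100]
[0.0, 0.0, -6.8, 0.95, -4.3, -0.0, 100]
[0.0, 0.0, -6.7, 1.15, -4.23, -0.0, 100]
[0.0, 0.0, -6.8, 1.33, -4.16, -0.0, 100]
[0.0, 0.0, -6.7, 1.5, -4.08, -0.0, 100]
[0.0, 0.0, -6.8, 1.68, -3.99, -0.0, 100]
[-0.0, 0.0, -6.7, 1.85, -3.89, -0.0, 100]
[-0.0, 0.0, -6.8, 2.01, -3.79, -0.0, 100]
[-0.0, 0.0, -6.7, 2.17, -3.67, -0.0, 100]
[-0.0, 0.0, -6.8, 2.33, -3.56, -0.0, 100]
[-0.0, 0.0, -6.7, 2.47, -3.44, -0.0, 100]
[-0.0, 0.0, -6.8, 2.61, -3.31, -0.0, 100]
[-0.0, 0.0, -6.7, 2.74, -3.18, -0.0, 100]
[-0.0, 0.0, -6.8, 2.87, -3.03, -0.0, 100]
[-0.0, 0.0, -6.7, 2.98, -2.89, -0.0, 100]
[-0.0, 0.0, -6.8, 3.1, -2.74, -0.0, 100]
[-0.0, 0.0, -6.7, 3.21, -2.59, -0.0, 100]
[-0.0, 0.0, -6.8, 3.3, -2.43, -0.0, 100]
[ 0.67959024 -0.10778034  0.1       ] [ 0.40698333 -0.03092692  0.058     ]
```

Emit:
arm_command --pt "0 0 0 0 0 -3.6 100" --pt "0 0 0 0 0 -3.6 100" --pt "0 0 0 0 0 -3.6 100" --pt "0 0 -6.7 -0.4 -4.5 0 100" --pt "0 0 -6.8 -0.2 -4.5 0 100" --pt "0 0 -6.7 0 -4.5 0 100" --pt "0 0 -6.8 0.2 -4.5 0 100" --pt "0 0 -6.7 0.4 -4.4 0 100"

```text
time_s: 0.9
tool_pos: [0.4214, -0.4449, 0.3002]
tool_rot: [-0.0, 0.958, -0.288, -0.0]
force: [0.4, 0.4, -0.9]
finger_gap: 0.0857
```

Emit:
arm_command --pt "0 0 -6.8 0.6 -4.4 0 100" --pt "0 0 -6.7 0.8 -4.4 0 100" --pt "0 0 -6.8 0.9 -4.3 0 100" --pt "0 0 -6.7 1.2 -4.2 0 100" --pt "0 0 -6.8 1.3 -4.2 0 100" --pt "0 0 -6.7 1.5 -4.1 0 100" --pt "0 0 -6.8 1.7 -4.0 0 100" --pt "0 0 -6.7 1.8 -3.9 0 100"

```text
time_s: 1.7
tool_pos: [0.5751, -0.1355, 0.3003]
tool_rot: [-0.0, 0.984, 0.178, -0.0]
force: [0.4, -0.3, 0.4]
finger_gap: 0.0856
```

```bash
python3 - <<'E'
from plan import *
status()
go([(0.4736,0.3015,.15,94.5,9),],100,True)
E
```

```text
t 1.7 p [ 0.5751 -0.1355  0.3003] ang 20.49 tilt [-0.001  0.    -1.   ] F [ 0.4 -0.3  0.4] gap 0.0856 q [ 0.51  0.32 -0.46  1.25  0.14  1.61  0.44]
[-0.0, 0.0, -8.2, 2.43, -4.64, 1.67, 100]
[-0.1, 0.0, -8.2, 2.66, -4.47, 1.67, 100]
[0.0, 0.0, -8.3, 2.88, -4.3, 1.67, 100]
[0.0, 0.0, -8.2, 3.11, -4.11, 1.66, 100]
[0.0, 0.0, -8.2, 3.3, -3.92, 1.67, 100]
[0.0, 0.1, -8.2, 3.48, -3.71, 1.66, 100]
[0.0, -0.0, -8.3, 3.66, -3.5, 1.68, 100]
[0.0, -0.0, -8.2, 3.83, -3.27, 1.67, 100]
[0.0, -0.0, -8.2, 3.97, -3.04, 1.67, 100]
```

Emit:
arm_command --pt "0 0 -8.2 2.4 -4.3 0 100" --pt "0 0 -8.2 2.6 -4.2 0 100" --pt "0 0 -8.2 2.8 -4.1 0 100" --pt "0 0 -8.2 3.0 -4.0 0 100" --pt "0 0 -8.2 3.2 -3.8 0.5 100" --pt "0 0 -8.2 3.4 -3.6 2 100" --pt "0 0 -8.2 3.5 -3.4 3 100" --pt "0 0 -8.2 3.7 -3.2 3 100"

```text
time_s: 2.5
tool_pos: [0.513, 0.2306, 0.2239]
tool_rot: [-0.0, 0.73, 0.683, 0.0]
force: [0.6, 0.8, 0.9]
finger_gap: 0.0855
```

```bash
python3 - <<'E'
from plan import *
status()
go([(0.4736,0.3015,.12,94.5,3),(0.4736,0.3015,.022,94.5,3)],100)
E
```

```text
t 2.5 p [0.513  0.2306 0.2239] ang 86.17 tilt [ 0.  0. -1.] F [0.6 0.8 0.9] gap 0.0855 q [ 0.14  0.33 -0.8   1.47  0.23  1.44  0.85]
[0.0, -0.0, -2.8, 2.27, -1.47, 3.46, 100]
[0.0, -0.0, -2.8, 2.34, -1.36, 3.47, 100]
[0.0, -0.0, -2.7, 2.4, -1.24, 3.46, 100]
[0.0, -0.0, -0.0, -0.0, -0.0, 3.27, 100]
[0.0, -0.0, -0.0, -0.0, -0.0, 3.27, 100]
[0.0, -0.0, -0.0, -0.01, -0.0, 3.26, 100]
```

Emit:
arm_command --pt "0 0 -2.8 2.3 -1.5 3.4 100" --pt "0 0 -2.8 2.3 -1.4 3.4 100" --pt "0 0 -2.7 2.4 -1.2 3.4 100"

```text
time_s: 2.8
tool_pos: [0.4737, 0.3005, 0.1215]
tool_rot: [0.0, 0.681, 0.733, -0.0]
force: [0.9, -0.6, 0.1]
finger_gap: 0.0853
```

```bash
python3 - <<'E'
from plan import *
status()
cv2.imwrite('pics/s1.png',cv2.resize(eyes.snapshot('scene')[120:300,130:360,::-1],None,fx=3.3,fy=3.3))
go([(0.4736,0.3015,.017,94.5,3)],100)
E
```

```text
t 2.8 p [0.4737 0.3005 0.1215] ang 94.23 tilt [-0. -0. -1.] F [ 0.9 -0.6  0.1] gap 0.0853 q [ 0.02  0.41 -0.83  1.63  0.31  1.25  0.78]
[-0.5, 0.0, 0.1, -0.07, 0.21, 3.3, 100]
[0.0, 0.0, 0.1, -0.08, 0.19, 3.3, 100]
[0.0, 0.0, 0.0, -0.07, 0.18, 3.3, 100]
```

View pics/s1.png

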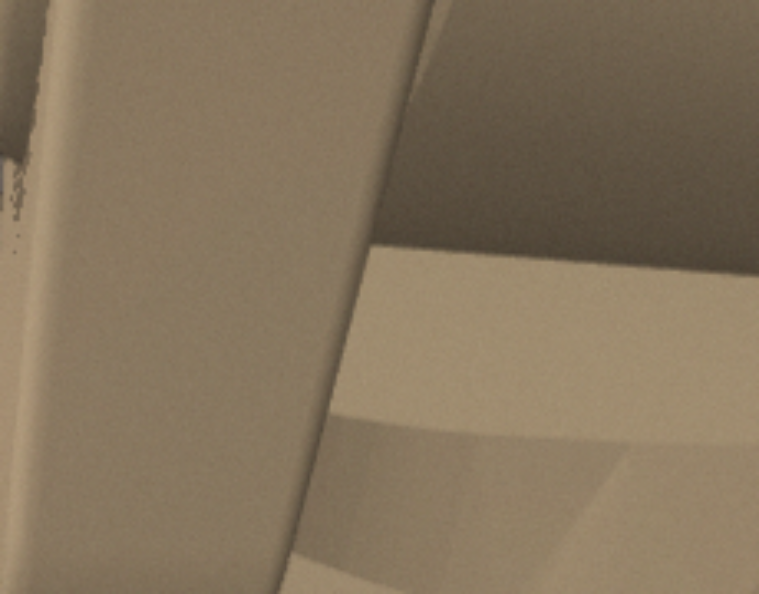

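The arm fills the scene view, so that picture is no use here. I'm descending on the measured pose while watching force.

Emit:
arm_command --pt "0 0 0 0 0.1 3.3 100" --pt "0 0 0 0 0 3.3 100" --pt "0 0 0 0 0 2.8 100" --pt "0 0 0 0 0 1.0 100" --pt "0 0 0 0 0 0 100"

```text
time_s: 3.35
tool_pos: [0.4747, 0.2992, 0.0178]
tool_rot: [-0.001, 0.681, 0.732, -0.001]
force: [-0.6, -0.1, 1.0]
finger_gap: 0.0854
```

Emit:
arm_command --pt "0 0 0 0 0 0 20" --pt "0 0 0 0 0 0 20" --pt "0 0 0 0 0 0 20" --pt "0 0 0 0 0 0 20" --pt "0 0 0 0 0 0 20" --pt "0 0 0 0 0 0 20" --newtons 40

```text
time_s: 3.95
tool_pos: [0.4757, 0.3, 0.0192]
tool_rot: [0.0, 0.681, 0.732, 0.0]
force: [0.2, 0.3, -0.5]
finger_gap: 0.0176
```

```bash
python3 - <<'E'
from plan import *
status()
cv2.imwrite('pics/t1.png',cv2.resize(eyes.snapshot('top')[180:320,160:360,::-1],None,fx=3.8,fy=3.8))
E
```

```text
t 3.95 p [0.4757 0.3    0.0192] ang 94.1 tilt [ 0.  0. -1.] F [ 0.2  0.3 -0.5] gap 0.0176 q [-0.02  0.52 -0.77  1.73  0.41  1.06  0.71]
```

View pics/t1.png

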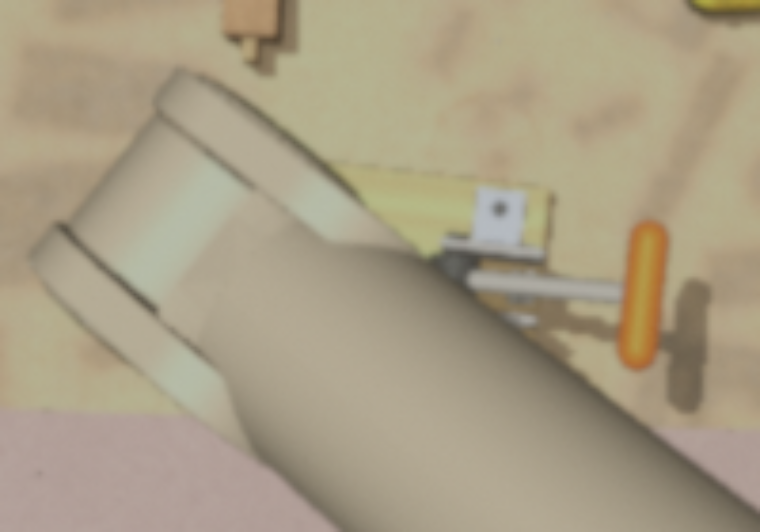

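The jaws closed to 18 mm, so they are not on the 45 mm rail. I'll open, lift and look.

Emit:
arm_command --pt "0 0 0 0 0 0 100" --pt "0 0 0 0 0 0 100" --pt "0 0 0 0 0 0 100" --pt "0 0 0 0 0 0 100" --pt "0 0 0 0 0 -4 100" --pt "0 0 0 0 0 -4 100" --pt "0 0 0 0 0 -4 100" --pt "0 0 0 0 0 -4 100"

```text
time_s: 4.8
tool_pos: [0.4753, 0.2999, 0.1806]
tool_rot: [-0.0, 0.681, 0.732, 0.0]
force: [2.3, -0.2, -0.1]
finger_gap: 0.0854
```

```bash
python3 - <<'E'
from plan import *
status()
go([(0.56,0.06,.28,60,6)],100)
E
```

```text
t 4.8 p [0.4753 0.2999 0.1806] ang 94.13 tilt [-0.  0. -1.] F [ 2.3 -0.2 -0.1] gap 0.0854 q [ 0.04  0.37 -0.85  1.54  0.28  1.36  0.81]
[-0.0, -0.0, 5.7, -4.09, 1.12, -1.66, 100]
[-0.0, -0.0, 5.7, -3.96, 1.52, -1.65, 100]
[-0.0, -0.0, 5.7, -3.79, 1.91, -1.66, 100]
[-0.0, -0.0, 5.7, -3.58, 2.27, -1.66, 100]
[-0.0, -0.0, 5.6, -3.33, 2.62, -1.65, 100]
[-0.0, -0.0, 5.7, -3.07, 2.93, -1.66, 100]
```

Emit:
arm_command --pt "0 0 5.7 -4.1 1.1 -1.7 100" --pt "0 0 5.7 -4 1.5 -1.7 100" --pt "0 0 5.7 -3.8 1.9 -1.7 100" --pt "0 0 5.7 -3.6 2.3 -1.7 100" --pt "0 0 5.7 -3.3 2.6 -1.7 100" --pt "0 0 5.7 -3.1 2.9 -1.7 100"

```text
time_s: 5.4
tool_pos: [0.5596, 0.0576, 0.2819]
tool_rot: [0.0, 0.867, 0.498, 0.0]
force: [0.9, 0.0, 0.1]
finger_gap: 0.0853
```

```bash
python3 - <<'E'
from plan import *
status()
cv2.imwrite('pics/t2.png',cv2.resize(eyes.snapshot('top')[160:320,150:360,::-1],None,fx=3.6,fy=3.6))
cv2.imwrite('pics/s2.png',eyes.snapshot('scene')[:,:,::-1])
E
```

```text
t 5.4 p [0.5596 0.0576 0.2819] ang 59.68 tilt [ 0. -0. -1.] F [0.9 0.  0.1] gap 0.0853 q [ 0.35  0.28 -0.65  1.36  0.17  1.55  0.75]
```

View pics/t2.png

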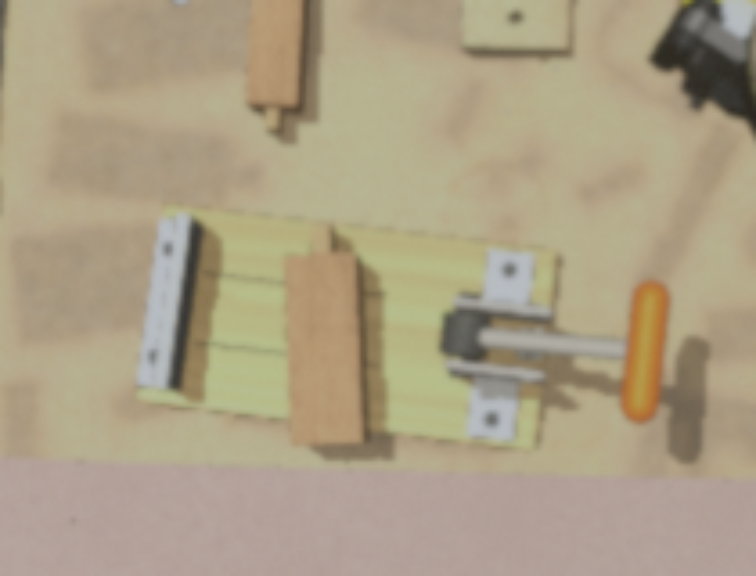

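View pics/s2.png

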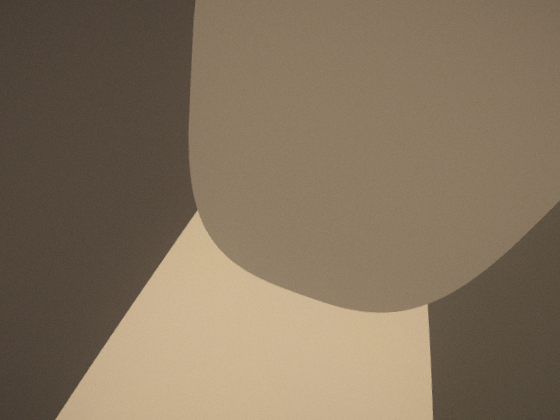

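```bash
python3 - <<'E'
from plan import *
print('proj tcp',proj('top',[0.5596,0.0576,0.282]),proj('top',[0.5596,0.0576,0.40]))
def p2(c): return (c[0]+.5)/3.6-.5+150,(c[1]+.5)/3.6-.5+160
T=np.array([plane('top',*p2(c),.057) for c in[(286,257),(357,253),(364,442),(292,445)]])
print(T.round(4),T.mean(0),[np.linalg.norm(T[i]-T[(i+1)%4]) for i in range(4)])
e=(T[2]+T[3]-T[0]-T[1])[:2];print(np.degrees(np.arctan2(e[1],e[0])))
cv2.imwrite('pics/t3.png',cv2.resize(eyes.snapshot('top')[120:220,300:440,::-1],None,fx=5,fy=5))
E
```

```text
proj tcp [[365.0378129  204.55243795]] [[376.15532899 192.54384407]]
[[0.5294 0.3278 0.057 ]
 [0.533  0.2836 0.057 ]
 [0.4168 0.2755 0.057 ]
 [0.4136 0.3198 0.057 ]] [0.47320714 0.30167707 0.057     ] [np.float64(0.04430059301929377), np.float64(0.11647732137175366), np.float64(0.04436720885892112), np.float64(0.11607678021093935)]
-176.0353863792506
```

View pics/t3.png

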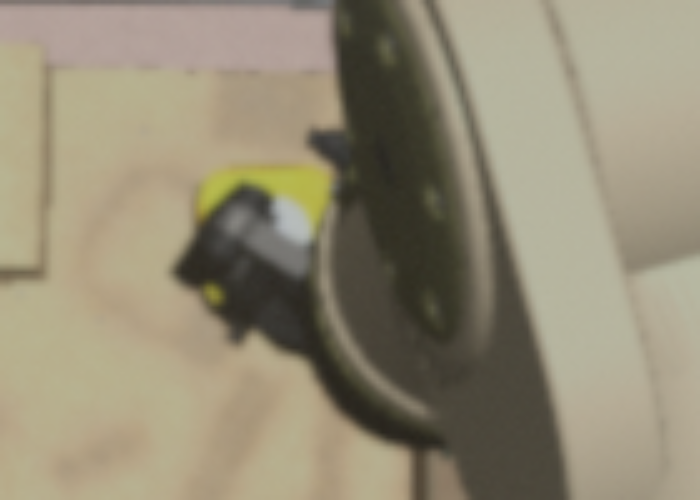

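```bash
python3 - <<'E'
from plan import *
im=eyes.snapshot('top')[:,:,::-1].copy()
p,M,s=cur()
for i in range(5):
    u,v=proj('top',p-M[:,2]*0.05*i)[0];cv2.circle(im,(int(u),int(v)),2,(255,0,255),-1)
for X in([0,0,0],[0,0,.3]): print(proj('top',X))
print('cam nadir',proj('top',[*P['top']['position'][:2],0]))
cv2.imwrite('pics/t4.png',cv2.resize(im,None,fx=1.42,fy=1.42))
E
```

```text
[[367.99731273 465.65345261]]
[[392.91351399 528.0047178 ]]
cam nadir [[294.44710065 280.13073857]]
```

View pics/t4.png

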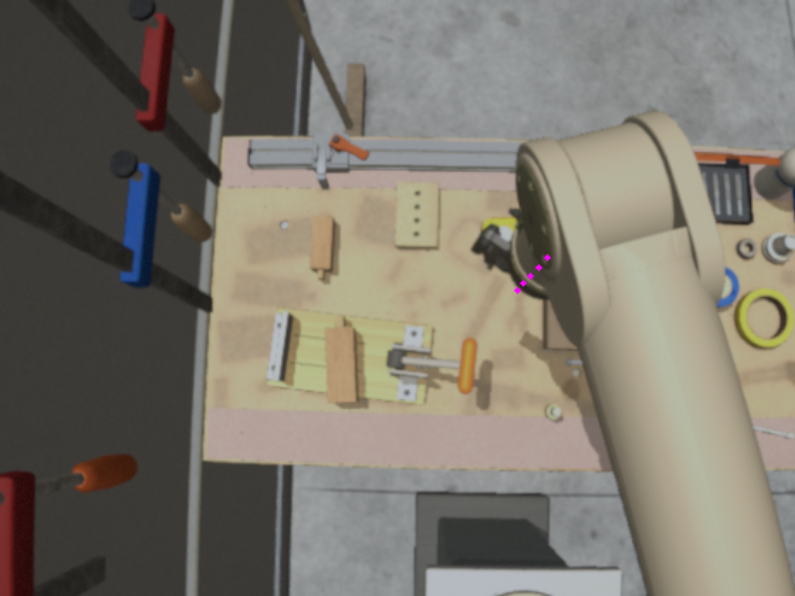

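```bash
python3 - <<'E'
from plan import *
im=eyes.snapshot('top')[:,:,::-1].copy()[140:220,315:415]
cv2.imwrite('pics/t5.png',cv2.resize(im,None,fx=7.5,fy=7.5,interpolation=cv2.INTER_CUBIC))
for z in(.2,.28,.35,.4,.45): print(z,plane('top',343,175,z).round(3), plane('top',340,178,z).round(3))
E
```

```text
0.2 [0.63  0.089 0.2  ] [0.624 0.095 0.2  ]
0.28 [0.613 0.097 0.28 ] [0.607 0.102 0.28 ]
0.35 [0.597 0.104 0.35 ] [0.592 0.108 0.35 ]
0.4 [0.586 0.108 0.4  ] [0.581 0.113 0.4  ]
0.45 [0.575 0.113 0.45 ] [0.57  0.118 0.45 ]
```

View pics/t5.png

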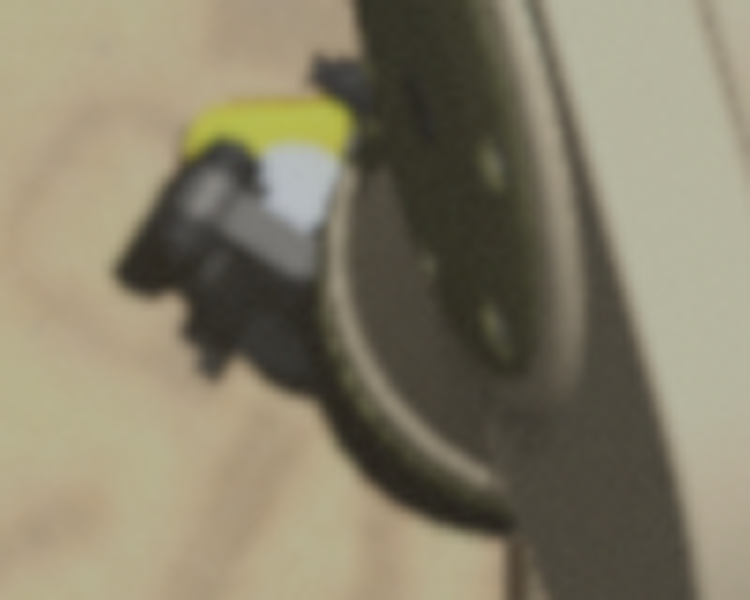

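Emit:
arm_command --pt "0 0 -8 0 0 0 100" --pt "0 0 -8 0 0 0 100" --pt "0 0 -8 0 0 0 100" --pt "0 0 -8 0 0 0 100" --pt "0 0 -8 0 0 0 100"

```text
time_s: 6.15
tool_pos: [0.5586, 0.0614, 0.2805]
tool_rot: [-0.0, 0.64, 0.769, -0.0]
force: [0.1, -0.1, -0.1]
finger_gap: 0.0857
```

```bash
python3 - <<'E'
from plan import *
status()
im=eyes.snapshot('top')[:,:,::-1].copy()[120:240,305:445]
cv2.imwrite('pics/t6.png',cv2.resize(im,None,fx=5,fy=5,interpolation=cv2.INTER_CUBIC))
E
```

```text
t 6.15 p [0.5586 0.0614 0.2805] ang 100.47 tilt [-0.001  0.    -1.   ] F [ 0.1 -0.1 -0.1] gap 0.0857 q [ 0.42  0.3  -0.76  1.36  0.21  1.56  1.43]
```

View pics/t6.png

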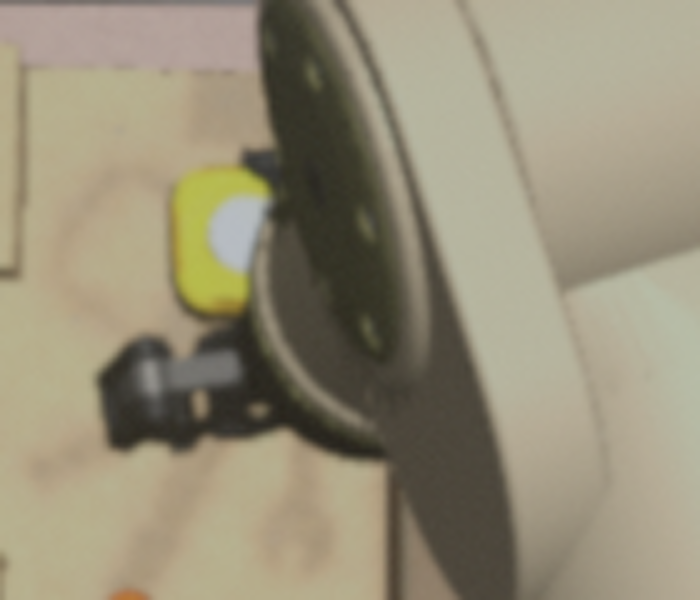

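```bash
python3 - <<'E'
from plan import *
p,M,s=cur()
for z in(0,.013,.03,.05,.07,.09): print(z,proj('top',p+M[:,0]*.057-M[:,2]*z).round(1),proj('top',p+M[:,0]*.043-M[:,2]*z).round(1))
print(proj('top',p-M[:,2]*.15),proj('top',p-M[:,2]*.2))
go([(0.4735,0.3015,.15,94.2,6),(0.4735,0.3015,.017,94.2,4)],100)
E
```

```text
0 [[331.2 210.6]] [[339.  209.2]]
0.013 [[331.7 209.5]] [[339.7 208.1]]
0.03 [[332.5 208. ]] [[340.6 206.7]]
0.05 [[333.4 206.2]] [[341.7 204.8]]
0.07 [[334.4 204.4]] [[342.9 202.9]]
0.09 [[335.5 202.4]] [[344.2 200.9]]
[[377.12252317 189.30800936]] [[383.2988436  182.43856652]]
[-0.0, -0.0, 1.1, 4.2, -0.63, 2.18, 100]
[-0.0, -0.0, 1.2, 4.18, -0.71, 2.18, 100]
[-0.0, -0.0, 1.1, 4.17, -0.8, 2.17, 100]
[-0.0, -0.0, 1.1, 4.16, -0.88, 2.18, 100]
[-0.0, -0.0, 1.1, 4.13, -0.96, 2.18, 100]
[-0.0, -0.0, 1.2, 4.12, -1.03, 2.18, 100]
[-0.0, -0.0, -0.0, -0.0, 0.0, 3.32, 100]
[-0.0, -0.0, -0.0, -0.0, 0.0, 3.33, 100]
[-0.0, -0.0, -0.0, -0.0, 0.01, 3.32, 100]
[-0.0, -0.0, -0.0, -0.0, -0.0, 3.33, 100]
```

Emit:
arm_command --pt "0 0 1.1 4.2 -0.6 2.2 20" --pt "0 0 1.2 4.2 -0.7 2.2 20" --pt "0 0 1.1 4.2 -0.8 2.2 20" --pt "0 0 1.1 4.2 -0.9 2.2 20" --pt "0 0 1.1 4.1 -1.0 2.2 20" --pt "0 0 1.2 4.1 -1.0 2.2 20" --pt "0 0 0 0 0 3.2 20" --pt "0 0 0 0 0 2.5 20"

```text
time_s: 7.0
tool_pos: [0.4759, 0.3044, 0.0903]
tool_rot: [-0.001, 0.686, 0.727, -0.0]
force: [1.3, -0.5, 0.7]
finger_gap: 0.0172
```

```bash
python3 - <<'E'
from plan import *
status()
cv2.imwrite('pics/t7.png',cv2.resize(eyes.snapshot('top')[180:320,160:360,::-1],None,fx=3.8,fy=3.8))
E
```

```text
t 7.0 p [0.4759 0.3044 0.0903] ang 93.34 tilt [-0.001  0.    -1.   ] F [ 1.3 -0.5  0.7] gap 0.0172 q [-0.    0.44 -0.8   1.65  0.34  1.19  0.75]
```

View pics/t7.png

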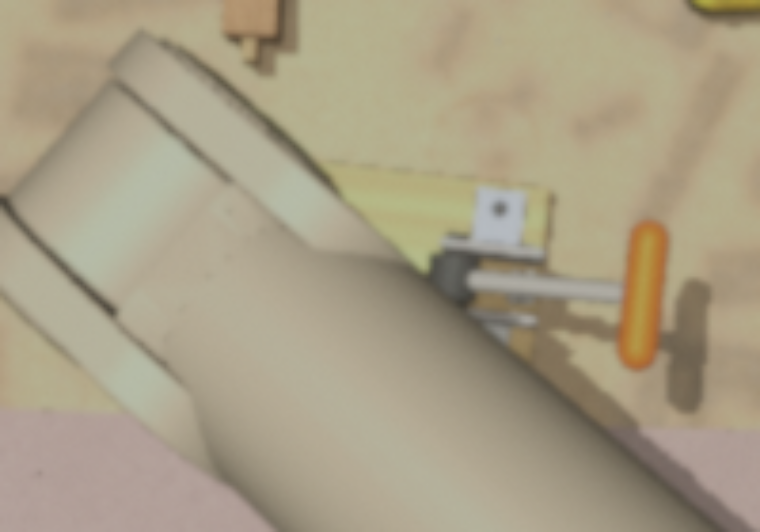

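Emit:
arm_command --pt "0 0 0 0 0 1.5 20" --pt "0 0 0 0 0 0.8 20" --pt "0 0 0 0 0 0.4 20"

```text
time_s: 7.35
tool_pos: [0.479, 0.3015, 0.0649]
tool_rot: [-0.0, 0.688, 0.726, 0.0]
force: [-0.5, 0.2, -0.7]
finger_gap: 0.0171
```

Emit:
arm_command --pt "0 0 0 0 0 0.3 20" --pt "0 0 0 0 0 0.3 20"

```text
time_s: 7.55
tool_pos: [0.4794, 0.3016, 0.0596]
tool_rot: [0.0, 0.688, 0.726, 0.001]
force: [0.3, 0.1, 0.9]
finger_gap: 0.0172
```

```bash
python3 - <<'E'
from plan import *
status()
for z in(.3,.35,.4,.45):print(plane('top',194,230,z))
E
```

```text
t 7.55 p [0.4794 0.3016 0.0596] ang 93.07 tilt [ 0.001  0.001 -1.   ] F [0.3 0.1 0.9] gap 0.0172 q [-0.01  0.48 -0.78  1.68  0.37  1.13  0.73]
[0.50585225 0.35550215 0.3       ]
[0.50091205 0.34483469 0.35      ]
[0.49597186 0.33416723 0.4       ]
[0.49103167 0.32349977 0.45      ]
```

Emit:
arm_command --pt "0 0 0 0 0 0.2 20" --pt "0 0 0 0 0 0.2 20"

```text
time_s: 7.75
tool_pos: [0.4791, 0.3015, 0.0552]
tool_rot: [0.0, 0.688, 0.726, 0.0]
force: [-0.5, -0.4, -0.0]
finger_gap: 0.0171
```

Emit:
arm_command --pt "0 0 0 0 0 0.2 20" --pt "0 0 0 0 0 0.2 20"

```text
time_s: 7.95
tool_pos: [0.479, 0.3014, 0.051]
tool_rot: [0.0, 0.688, 0.726, 0.0]
force: [-0.7, 0.7, 0.5]
finger_gap: 0.0173
```

Emit:
arm_command --pt "0 0 0 0 0 0.2 20" --pt "0 0 0 0 0 0.2 20"

```text
time_s: 8.15
tool_pos: [0.4789, 0.3014, 0.0468]
tool_rot: [-0.0, 0.688, 0.726, 0.0]
force: [0.3, -0.0, 0.2]
finger_gap: 0.0169
```

Emit:
arm_command --pt "0 0 0 0 0 0.3 20" --pt "0 0 0 0 0 0.2 20"

```text
time_s: 8.35
tool_pos: [0.4788, 0.3013, 0.0417]
tool_rot: [-0.0, 0.688, 0.726, -0.0]
force: [-0.1, 1.0, -0.2]
finger_gap: 0.0172
```

Emit:
arm_command --pt "0 0 0 0 0 0.3 20" --pt "0 0 0 0 0 0.2 20"

```text
time_s: 8.55
tool_pos: [0.4788, 0.3014, 0.0367]
tool_rot: [-0.0, 0.688, 0.726, -0.0]
force: [-0.2, 0.4, 0.1]
finger_gap: 0.0173
```

Emit:
arm_command --pt "0 0 0 0 0 0.3 20" --pt "0 0 0 0 0 0.2 20"

```text
time_s: 8.75
tool_pos: [0.4788, 0.3013, 0.0317]
tool_rot: [-0.0, 0.688, 0.726, -0.0]
force: [-0.7, 0.1, -0.6]
finger_gap: 0.0174
```

Emit:
arm_command --pt "0 0 0 0 0 0.3 20" --pt "0 0 0 0 0 0.2 20"

```text
time_s: 8.95
tool_pos: [0.4788, 0.3014, 0.0267]
tool_rot: [-0.0, 0.688, 0.726, -0.0]
force: [0.2, -0.8, -0.1]
finger_gap: 0.0166
```

Emit:
arm_command --pt "0 0 0 0 0 0.3 20" --pt "0 0 0 0 0 0.2 20"

```text
time_s: 9.15
tool_pos: [0.4788, 0.3014, 0.0217]
tool_rot: [-0.0, 0.688, 0.726, -0.0]
force: [0.2, -0.5, -0.4]
finger_gap: 0.0168
```

Emit:
arm_command --pt "0 0 0 0 0 0.3 20" --pt "0 0 0 0 0 0.2 20"

```text
time_s: 9.35
tool_pos: [0.479, 0.3016, 0.0189]
tool_rot: [0.001, 0.688, 0.726, 0.0]
force: [-12.6, -10.9, 38.3]
finger_gap: 0.0167
```

Emit:
arm_command --pt "0 0 0 0 0 0.2 20" --pt "0 0 0 0 0 0.2 20"

```text
time_s: 9.55
tool_pos: [0.4792, 0.3016, 0.0186]
tool_rot: [0.002, 0.688, 0.726, 0.0]
force: [-25.1, -21.8, 76.2]
finger_gap: 0.0173
```

```bash
python3 - <<'E'
from plan import *
status()
cv2.imwrite('pics/t8.png',cv2.resize(eyes.snapshot('top')[180:320,160:360,::-1],None,fx=3.8,fy=3.8))
cv2.imwrite('pics/s8.png',eyes.snapshot('scene')[:,:,::-1])
E
```

```text
t 9.55 p [0.4792 0.3016 0.0186] ang 93.11 tilt [ 0.003 -0.002 -1.   ] F [-25.1 -21.8  76.2] gap 0.0173 q [-0.03  0.52 -0.76  1.72  0.41  1.06  0.69]
```

View pics/t8.png

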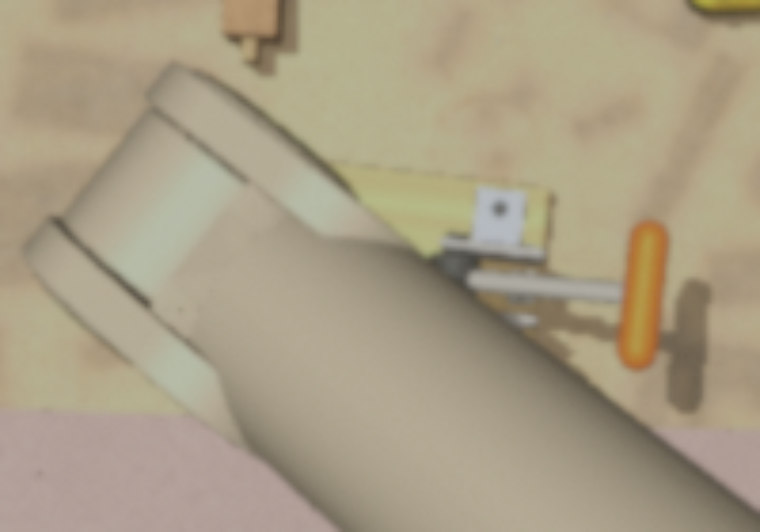

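View pics/s8.png

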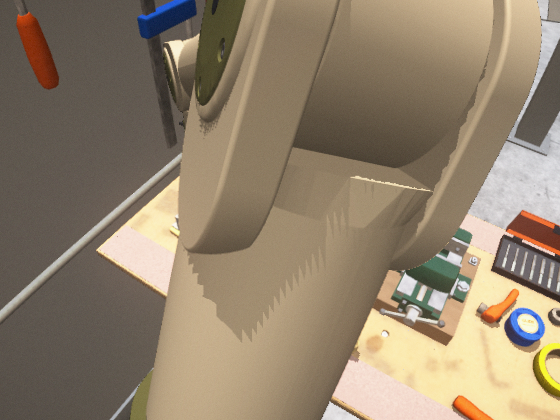

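Emit:
arm_command --pt "0 0 0 0 0 -0.8 20" --pt "0 0 0 0 0 -0.5 20"

```text
time_s: 9.85
tool_pos: [0.4793, 0.3016, 0.0269]
tool_rot: [0.0, 0.688, 0.726, 0.001]
force: [-0.2, 0.4, -0.3]
finger_gap: 0.0171
```

```bash
python3 - <<'E'
from plan import *
status()
p,M,s=cur(); print(s['wrist_torque'])
ims=eyes.snapshot('scene')
cv2.imwrite('pics/s9.png',cv2.resize(ims[150:300,130:260,::-1],None,fx=4,fy=4,interpolation=cv2.INTER_CUBIC))
im=eyes.snapshot('top')[:,:,::-1].copy()
for i in range(9):
    u,v=proj('top',p-M[:,2]*0.05*i)[0];cv2.circle(im,(int(u),int(v)),2,(255,0,255),-1)
cv2.imwrite('pics/t9.png',cv2.resize(im,None,fx=1.42,fy=1.42))
E
```

```text
t 9.85 p [0.4793 0.3016 0.0269] ang 93.11 tilt [ 0.001  0.001 -1.   ] F [-0.2  0.4 -0.3] gap 0.0171 q [-0.03  0.51 -0.76  1.71  0.4   1.07  0.7 ]
[ 0.01575624 -0.01825793 -0.02477642]
```

View pics/t9.png

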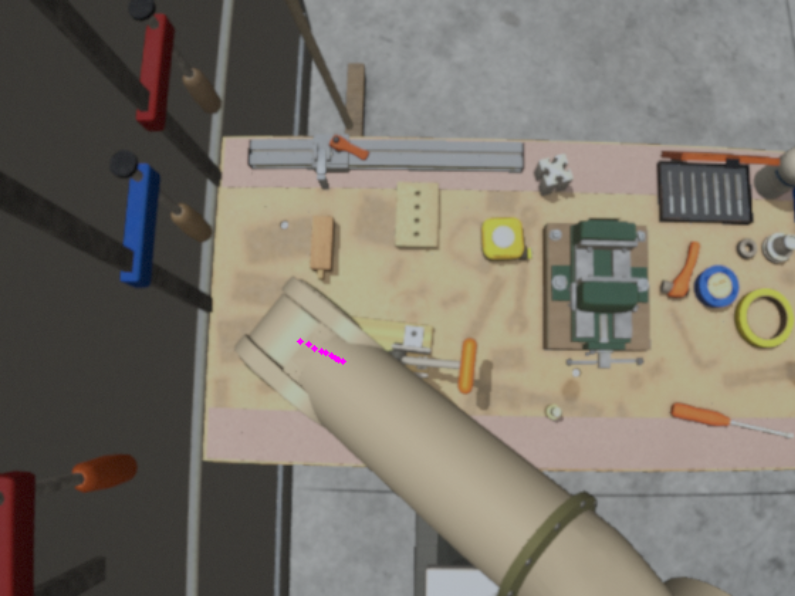

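View pics/s9.png

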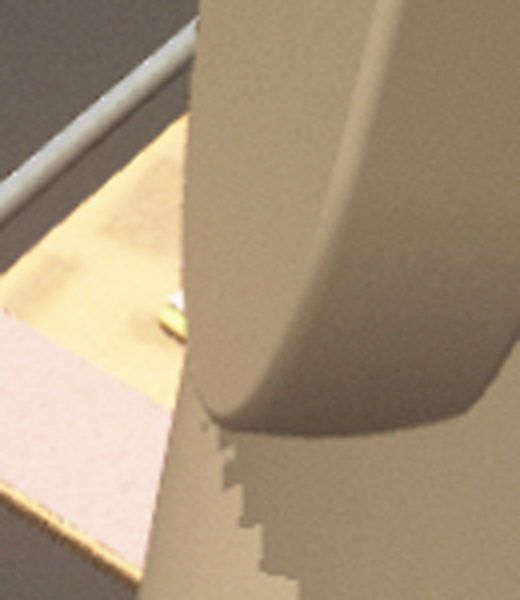

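The closed fingers met a flat surface at a reported TCP z of about 0.019. That suggests a height mismatch, with my fingers passing over the rail top. I'll open and feel my way down either side of the rail to check.

Emit:
arm_command --pt "0 0 -1.4 0 0.5 -1 100" --pt "0 0 0 0 0 0 100" --pt "0 0 0 0 0 0 100" --pt "0 0 0 0 0 1 100" --pt "0 0 0 0 0 0.5 100" --pt "0 0 0 0 0 0.5 100"

```text
time_s: 10.55
tool_pos: [0.4832, 0.3013, 0.0147]
tool_rot: [-0.0, 0.679, 0.734, -0.001]
force: [-0.0, -0.5, 0.0]
finger_gap: 0.0854
```

Emit:
arm_command --pt "0 0 0 0 0 0.3 100" --pt "0 0 0 0 0 0.3 100"

```text
time_s: 10.75
tool_pos: [0.4837, 0.3016, 0.0095]
tool_rot: [-0.0, 0.679, 0.734, -0.0]
force: [-0.4, -0.5, 0.3]
finger_gap: 0.0854
```

Emit:
arm_command --pt "0 0 0 0 0 0.3 100"

```text
time_s: 10.85
tool_pos: [0.4839, 0.3018, 0.0068]
tool_rot: [-0.0, 0.679, 0.734, 0.0]
force: [0.8, -0.2, 0.0]
finger_gap: 0.0855
```

```bash
python3 - <<'E'
from plan import *
status()
# triangulate handle ends
a=ray('top',328.77,257.09);b=ray('scene',303.33,248.30)
A=np.array([a[1],-b[1]]).T;t=np.linalg.lstsq(A,b[0]-a[0],rcond=None)[0];print(a[0]+t[0]*a[1],b[0]+t[1]*b[1])
E
```

```text
t 10.85 p [0.4839 0.3018 0.0068] ang 94.51 tilt [ 0.  0. -1.] F [ 0.8 -0.2  0. ] gap 0.0855 q [-0.04  0.55 -0.75  1.72  0.42  1.05  0.72]
[0.47302576 0.11003075 0.13099934] [0.47283996 0.11034118 0.13096856]
```

Emit:
arm_command --pt "0 0 0 0 -0.5 0.3 100"

```text
time_s: 10.95
tool_pos: [0.4794, 0.3012, 0.0039]
tool_rot: [0.0, 0.679, 0.734, 0.0]
force: [-0.1, 0.7, -0.4]
finger_gap: 0.0855
```

Emit:
arm_command --pt "0 0 0 0 -0.5 0.3 100"

```text
time_s: 11.05
tool_pos: [0.4735, 0.3009, 0.0008]
tool_rot: [-0.0, 0.679, 0.734, 0.0]
force: [-0.1, 0.3, 0.1]
finger_gap: 0.0854
```

Emit:
arm_command --pt "0 0 0 0 0 0 50" --pt "0 0 0 0 0 0 50" --pt "0 0 0 0 0 0 50" --pt "0 0 0 0 0 0 50" --newtons 30

```text
time_s: 11.45
tool_pos: [0.4743, 0.3011, 0.0014]
tool_rot: [0.0, 0.679, 0.734, 0.0]
force: [-0.5, -0.8, 1.4]
finger_gap: 0.0444
```

The jaws now stop at 44 mm, which is the rail's width, so a height offset of about 35 mm is real (reported z reads low). I'll open, go down a little more and grip it properly.

Emit:
arm_command --pt "0 0 0 0 0 0 100" --pt "0 0 0 0 0 0 100" --pt "0 0 0 0 0 0 100" --pt "0 0 0 0 0 0.4 100" --pt "0 0 0 0 0 0.4 100"

```text
time_s: 11.95
tool_pos: [0.474, 0.3009, -0.0073]
tool_rot: [0.0, 0.679, 0.734, 0.0]
force: [0.4, -0.4, -0.1]
finger_gap: 0.0856
```

Emit:
arm_command --pt "0 0 0 0 0 0.3 100"

```text
time_s: 12.05
tool_pos: [0.4737, 0.3007, -0.0106]
tool_rot: [-0.0, 0.679, 0.734, -0.0]
force: [-0.2, -0.2, -0.5]
finger_gap: 0.0853
```

Emit:
arm_command --pt "0 0 0 0 0 0.3 100"

```text
time_s: 12.15
tool_pos: [0.4737, 0.3008, -0.0135]
tool_rot: [-0.0, 0.679, 0.734, -0.0]
force: [-0.9, -0.1, 0.2]
finger_gap: 0.0857
```

```bash
python3 - <<'E'
from plan import *
status()
E
```

```text
t 12.15 p [ 0.4737  0.3008 -0.0135] ang 94.51 tilt [-0. -0. -1.] F [-0.9 -0.1  0.2] gap 0.0857 q [-0.05  0.56 -0.74  1.76  0.44  1.    0.69]
```

Emit:
arm_command --pt "0 0 0 0 0 0 40" --pt "0 0 0 0 0 0 40" --pt "0 0 0 0 0 0 40" --pt "0 0 0 0 0 0 40" --pt "0 0 0 0 0 0 40" --newtons 60

```text
time_s: 12.65
tool_pos: [0.4741, 0.3011, -0.0127]
tool_rot: [0.0, 0.679, 0.734, 0.0]
force: [-1.0, -0.2, 2.7]
finger_gap: 0.0443
```

Emit:
arm_command --pt "0 0 0 0 0 -1 40" --pt "0 0 0 0 0 -1 40" --pt "0 0 0 0 0 -1 40"

```text
time_s: 12.95
tool_pos: [0.4739, 0.3009, 0.018]
tool_rot: [0.0, 0.679, 0.734, 0.0]
force: [1.1, -0.7, -1.8]
finger_gap: 0.044
```

```bash
python3 - <<'E'
from plan import *
status()
c=np.array([.4896,.2922]);y=np.array([.0896,.996])
tgt=c+.030*y   # solid centre at jig y 30 first
print(tgt)
go([(*tgt,.0165,-5.15,13)],40)
E
```

```text
t 12.95 p [0.4739 0.3009 0.018 ] ang 94.51 tilt [ 0.  0. -1.] F [ 1.1 -0.7 -1.8] gap 0.044 q [-0.03  0.52 -0.77  1.73  0.41  1.06  0.72]
[0.492288 0.32208 ]
[0.0, -0.0, 7.7, 0.15, 0.15, 0.01, 40]
[0.0, -0.0, 7.6, 0.17, 0.14, 0.01, 40]
[0.0, -0.0, 7.7, 0.19, 0.1, 0.02, 40]
[0.0, -0.0, 7.7, 0.2, 0.09, 0.01, 40]
[0.0, -0.0, 7.6, 0.21, 0.05, 0.01, 40]
[0.0, -0.0, 7.7, 0.21, 0.03, 0.01, 40]
[0.0, -0.0, 7.7, 0.21, -0.0, 0.01, 40]
[-0.0, -0.0, 7.6, 0.22, -0.03, 0.01, 40]
[-0.0, -0.0, 7.7, 0.2, -0.06, 0.02, 40]
[-0.0, -0.0, 7.7, 0.2, -0.09, 0.01, 40]
[-0.0, -0.0, 7.6, 0.18, -0.11, 0.01, 40]
[-0.0, -0.0, 7.7, 0.17, -0.14, 0.01, 40]
[-0.0, -0.0, 7.7, 0.15, -0.15, 0.01, 40]
```

Emit:
arm_command --pt "0 0 0 0 0 -3 40" --pt "0 0 7.7 0.2 0.2 -3 40" --pt "0 0 7.7 0.2 0.1 0 40" --pt "0 0 7.7 0.2 0.1 0 40" --pt "0 0 7.7 0.2 0.1 0 40" --pt "0 0 7.7 0.2 0 0 40" --pt "0 0 7.7 0.2 0 0 40" --pt "0 0 7.7 0.2 0 0 40"

```text
time_s: 13.75
tool_pos: [0.4831, 0.3136, 0.0779]
tool_rot: [-0.0, 0.939, 0.345, 0.0]
force: [-1.0, 1.1, -1.6]
finger_gap: 0.0442
```

Emit:
arm_command --pt "0 0 7.7 0.2 0 0 40" --pt "0 0 7.7 0.2 -0.1 0 40" --pt "0 0 7.7 0.2 -0.1 0 40" --pt "0 0 7.7 0.2 -0.1 0 40" --pt "0 0 7.7 0.2 -0.1 0 40" --pt "0 0 7.3 0.1 -0.1 0 40" --pt "0 0 0 0 0 0 40"

```text
time_s: 14.45
tool_pos: [0.4916, 0.3226, 0.0778]
tool_rot: [-0.0, 0.999, -0.046, 0.0]
force: [-0.3, -0.4, -1.8]
finger_gap: 0.0445
```

```bash
python3 - <<'E'
from plan import *
status()
cv2.imwrite('pics/t10.png',cv2.resize(eyes.snapshot('top')[180:320,160:360,::-1],None,fx=3.8,fy=3.8))
go([(.4923,.3221,.0,-5.15,4)],40)
E
```

```text
t 14.45 p [0.4916 0.3226 0.0778] ang -5.28 tilt [ 0.001  0.001 -1.   ] F [-0.3 -0.4 -1.8] gap 0.0445 q [-0.28  0.42 -0.46  1.62  0.2   1.15 -0.88]
[-0.0, -0.0, 0.0, 0.02, 0.01, 1.94, 40]
[-0.0, -0.0, 0.1, 0.02, 0.01, 1.94, 40]
[-0.0, -0.0, -0.0, 0.02, 0.01, 1.95, 40]
[-0.0, -0.0, 0.0, 0.02, 0.01, 1.94, 40]
```

View pics/t10.png

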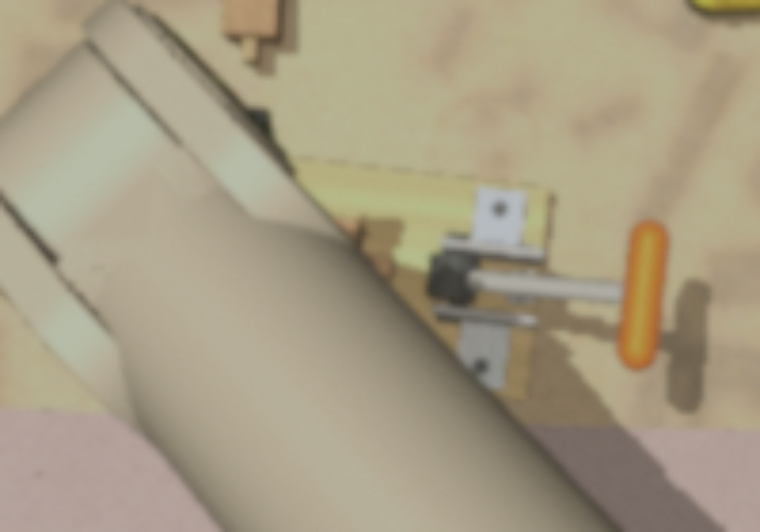

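```bash
python3 - <<'E'
from plan import *
print(plane('top',160+352/3.8,180+222/3.8,.1475), plane('top',160+352/3.8,180+222/3.8,.11))
E
```

```text
[0.50654404 0.26639272 0.1475    ] [0.5096978  0.26972763 0.11      ]
```

Emit:
arm_command --pt "0 0 0 0 0 3 40" --pt "0 0 0 0 0 3 40" --pt "0 0 0 0 0 1.5 40" --pt "0 0 0 0 0 0.7 40"

```text
time_s: 14.9
tool_pos: [0.4906, 0.3215, -0.0064]
tool_rot: [0.001, 0.999, -0.044, -0.001]
force: [0.6, -0.1, -1.4]
finger_gap: 0.0443
```

Emit:
arm_command --pt "0 0 0 0 0 0.3 40" --pt "0 0 0 0 0 0.2 40" --pt "0 0 0 0 0 0.1 40"

```text
time_s: 15.2
tool_pos: [0.4922, 0.3227, -0.01]
tool_rot: [-0.001, 0.999, -0.045, 0.001]
force: [0.5, 0.1, -1.1]
finger_gap: 0.0444
```

```bash
python3 - <<'E'
from plan import *
status()
E
```

```text
t 15.2 p [ 0.4922  0.3227 -0.01  ] ang -5.17 tilt [ 0.002  0.001 -1.   ] F [ 0.5  0.1 -1.1] gap 0.0444 q [-0.3   0.52 -0.43  1.69  0.26  0.98 -0.92]
```

Emit:
arm_command --pt "0 0 0 0 0 0.2 40" --pt "0 0 0 0 0 0.1 40"

```text
time_s: 15.4
tool_pos: [0.4921, 0.3226, -0.0127]
tool_rot: [-0.0, 0.999, -0.045, 0.001]
force: [-4.8, -4.5, 14.4]
finger_gap: 0.0445
```

Emit:
arm_command --pt "0 0 0 0 0 0.1 40"

```text
time_s: 15.5
tool_pos: [0.4921, 0.3226, -0.0127]
tool_rot: [-0.0, 0.999, -0.045, 0.001]
force: [-8.1, -7.4, 23.5]
finger_gap: 0.0446
```

Emit:
arm_command --pt "0 0 0 0 0 -0.2 100" --pt "0 0 0 0 0 0 100" --pt "0 0 0 0 0 0 100" --pt "0 0 0 0 0 0 100" --pt "0 0 0 0 0 -3 100" --pt "0 0 0 0 0 -4.5 100" --pt "0 0 0 0 0 -4.5 100" --pt "0 0 0 0 0 -4.5 100"

```text
time_s: 16.3
tool_pos: [0.4912, 0.3221, 0.1535]
tool_rot: [-0.0, 0.999, -0.045, -0.0]
force: [1.5, 0.9, 0.3]
finger_gap: 0.0853
```

```bash
python3 - <<'E'
from plan import *
status()
go([(.56,.06,.25,84.86,11)],100)
E
```

```text
t 16.3 p [0.4912 0.3221 0.1535] ang -5.18 tilt [-0.  0. -1.] F [1.5 0.9 0.3] gap 0.0853 q [-0.27  0.36 -0.47  1.52  0.17  1.3  -0.85]
[-0.0, 0.0, -8.2, 0.84, 2.32, -0.88, 100]
[-0.0, 0.0, -8.2, 0.5, 2.41, -0.87, 100]
[-0.0, 0.0, -8.2, 0.15, 2.46, -0.88, 100]
[-0.0, 0.0, -8.1, -0.2, 2.45, -0.88, 100]
[-0.0, 0.0, -8.2, -0.55, 2.4, -0.88, 100]
[-0.0, 0.0, -8.2, -0.88, 2.3, -0.87, 100]
[-0.0, 0.0, -8.2, -1.21, 2.15, -0.88, 100]
[-0.0, 0.0, -8.2, -1.49, 1.96, -0.88, 100]
[-0.0, 0.0, -8.2, -1.76, 1.72, -0.87, 100]
[-0.0, 0.0, -8.2, -1.99, 1.45, -0.88, 100]
[-0.0, 0.0, -8.1, -2.17, 1.16, -0.88, 100]
```

Emit:
arm_command --pt "0 0 0 1.5 4.2 -1.6 100" --pt "0 0 0 1.5 4.2 -1.6 100" --pt "0 0 0 1.5 4.2 -1.6 100" --pt "0 0 0 1.5 4.2 -1.6 100" --pt "0 0 0 1.5 4.2 -1.6 100" --pt "0 0 0 1.5 4.2 -1.6 100"

```text
time_s: 16.9
tool_pos: [0.5584, 0.0613, 0.2486]
tool_rot: [-0.0, 0.999, -0.045, 0.0]
force: [1.4, 0.9, 0.2]
finger_gap: 0.0853
```

```bash
python3 - <<'E'
from plan import *
status()
im=eyes.snapshot('top');cv2.imwrite('pics/top11.png',im[:,:,::-1])
cv2.imwrite('pics/t11.png',cv2.resize(im[205:300,180:345,::-1],None,fx=4.8,fy=4.8,interpolation=cv2.INTER_CUBIC))
E
```

```text
t 16.9 p [0.5584 0.0613 0.2486] ang -5.18 tilt [ 0.  0. -1.] F [1.4 0.9 0.2] gap 0.0853 q [ 0.11  0.25 -0.34  1.44  0.08  1.47 -0.32]
```

View pics/t11.png

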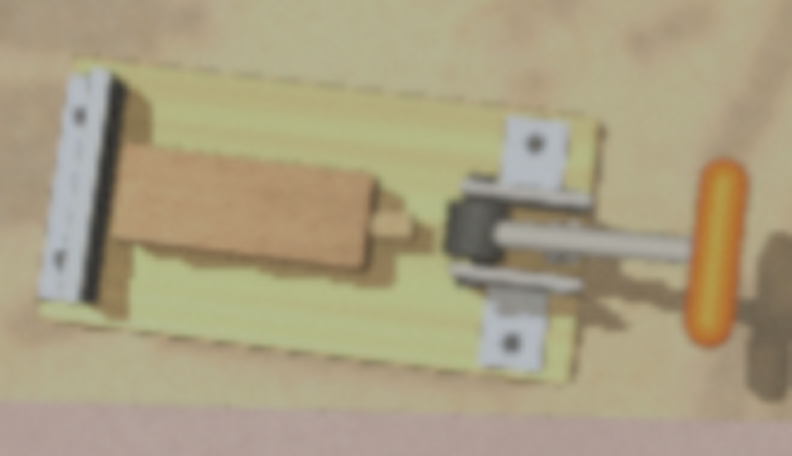

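```bash
python3 - <<'E'
from m import *
c=np.array([.4896,.2922]);y=np.array([.0896,.996]);x=np.array([.996,-.0896])
T=np.array([plane('top',*px(q),.057)[:2] for q in[(121,145),(374,172),(366,268),(112,236)]])-c
print(np.c_[T@x,T@y].round(4))
for q in[(110,74),(82,300)]:
    d=plane('top',*px(q),.06)[:2]-c; print('bar',d@x,d@y)
# black lines in first crop: (127,148)-(235,159); (118,241)-(240,254)
for q in[(127,147),(235,159),(118,241),(240,254),(345,173),(368,176),(345,269)]:
    d=plane('top',*px(q),.012)[:2]-c; print('line',d@x,d@y)
d=T[0]+T[3]-T[1]-T[2];print('yaw err',np.degrees(np.arctan2(-(d@x),d@y)))
E
```

```text
[[ 0.0218  0.0924]
 [ 0.0228 -0.0269]
 [-0.0217 -0.0285]
 [-0.0208  0.0909]]
bar 0.05404950490542072 0.10144450426397236
bar -0.05188053352973308 0.1004040665047596
line 0.02443668404186357 0.09817540860862138
line 0.02467761421737238 0.044835111964363177
line -0.021377165238478747 0.09649379171870126
line -0.02064469400412397 0.03658080590384276
line 0.024021122946444592 -0.009130570216701429
line 0.02384362729520366 -0.02036847909181526
line -0.02191189070408808 -0.014756627312386082
yaw err 0.01862502411952159
```

The top view shows the rail square between the lines: plain-end corners at crop (121,145) and (112,236), about 9 mm off the bar, yaw error about 0°, tenon toward the lever and the jaws clear. Next is the handle, with the fingers shut.

```bash
python3 - <<'E'
from plan import *
go([(.4732,.107,.20,-5.15,3),(.4732,.107,.125,-5.15,2)],0)
E
```

```text
[0.2, -0.3, -0.2, -3.12, -1.56, 1.69, 0]
[0.0, 0.0, -0.2, -3.11, -1.56, 1.7, 0]
[0.0, 0.0, -0.3, -3.11, -1.58, 1.71, 0]
[0.0, 0.0, 0.0, 0.0, -0.0, 3.75, 0]
[0.0, 0.0, 0.0, 0.01, -0.0, 3.75, 0]
```

Emit:
arm_command --pt "0 0 0 -3.1 -1.55 1 0" --pt "0 0 0 -3.1 -1.55 1 0" --pt "0 0 0 -3.1 -1.55 1 0" --pt "0 0 0 0 0 2 0" --pt "0 0 0 0 0 2 0" --pt "0 0 0 0 0 2 0" --pt "0 0 0 0 0 2 0"

```text
time_s: 17.65
tool_pos: [0.4697, 0.118, 0.1372]
tool_rot: [-0.0, 0.999, -0.045, 0.0]
force: [0.4, 0.1, -0.8]
finger_gap: -0.0
```

```bash
python3 - <<'E'
from plan import *
status()
cv2.imwrite('pics/t12.png',cv2.resize(eyes.snapshot('top')[180:320,180:380,::-1],None,fx=3.8,fy=3.8))
cv2.imwrite('pics/s12.png',eyes.snapshot('scene')[:,:,::-1])
E
```

```text
t 17.65 p [0.4697 0.118  0.1372] ang -5.18 tilt [ 0.  0. -1.] F [ 0.4  0.1 -0.8] gap -0.0 q [ 0.06  0.14 -0.4   1.81  0.06  1.2  -0.45]
```

View pics/t12.png

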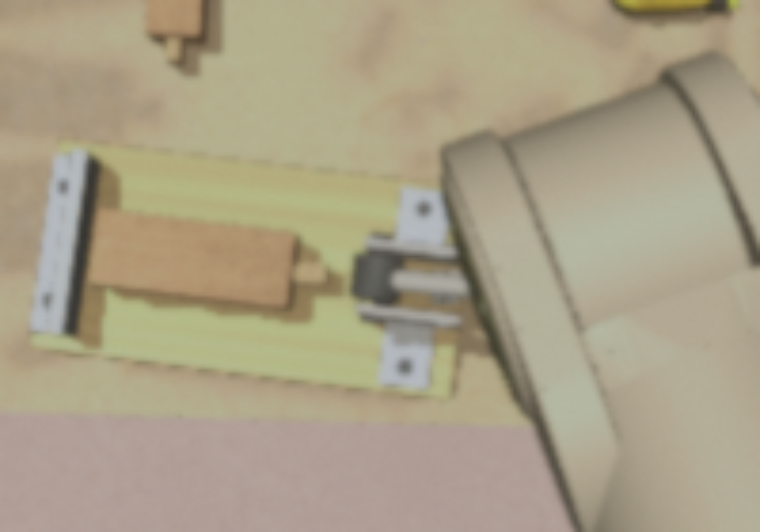

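View pics/s12.png

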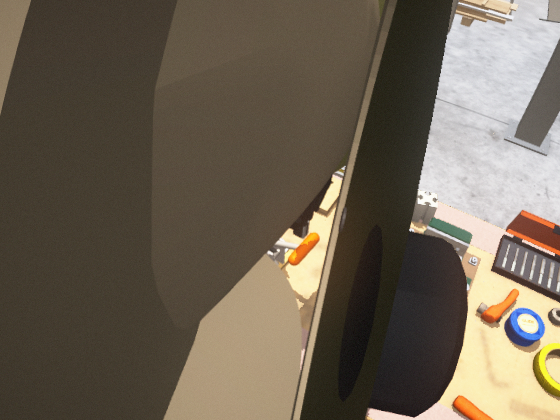

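```bash
python3 - <<'E'
from plan import *
im=eyes.snapshot('scene')[:,:,::-1].copy()
cv2.imwrite('pics/s13.png',cv2.resize(im[170:290,250:360],None,fx=5,fy=5,interpolation=cv2.INTER_CUBIC))
p,M,s=cur()
for d in(0,.02,.035,.05): print(proj('scene',p+[0,0,d]).round(1))
E
```

```text
[[298.9 246. ]]
[[299.6 239.1]]
[[300.1 233.7]]
[[300.6 228.2]]
```

View pics/s13.png

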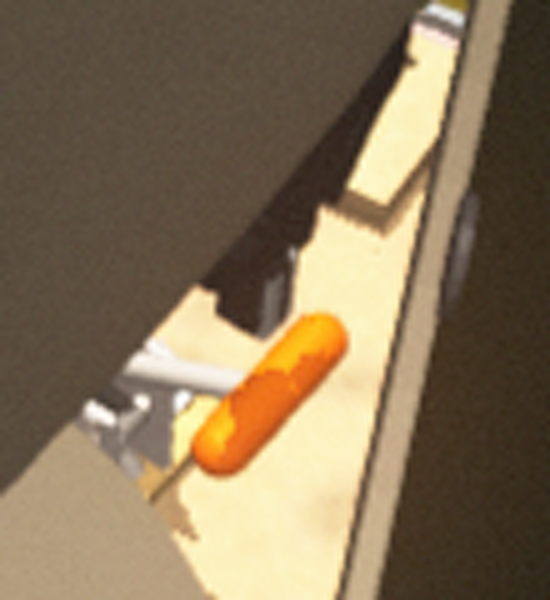

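Emit:
arm_command --pt "0 0 0 0.3 1.3 0 0" --pt "0 0 0 0 0 1 0" --pt "0 0 0 0 0 0.8 0" --pt "0 0 0 0 0 0 0"

```text
time_s: 18.2
tool_pos: [0.471, 0.1043, 0.1188]
tool_rot: [0.0, 0.999, -0.045, -0.001]
force: [0.6, 0.6, 0.1]
finger_gap: -0.0002
```

```bash
python3 - <<'E'
from plan import *
status()
im=eyes.snapshot('scene')[:,:,::-1].copy()
cv2.imwrite('pics/s14.png',cv2.resize(im[170:290,250:360],None,fx=5,fy=5,interpolation=cv2.INTER_CUBIC))
E
```

```text
t 18.2 p [0.471  0.1043 0.1188] ang -5.21 tilt [-0.002 -0.    -1.   ] F [0.6 0.6 0.1] gap -0.0002 q [ 0.07  0.16 -0.39  1.84  0.06  1.16 -0.43]
```

View pics/s14.png

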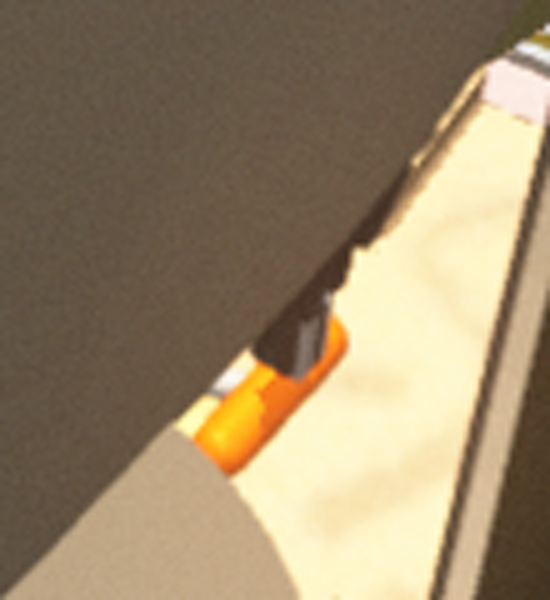

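```bash
python3 - <<'E'
from plan import *
for q in[(300,380),(258,360),(325,360)]: print(plane('scene',250+q[0]/5,170+q[1]/5,.152).round(4))
E
```

```text
[0.4691 0.0965 0.152 ]
[0.4688 0.1132 0.152 ]
[0.4815 0.0934 0.152 ]
```

Emit:
arm_command --pt "0 0 0 0 0 0.4 0" --pt "0 0 0 0 0 0.4 0"

```text
time_s: 18.45
tool_pos: [0.472, 0.1048, 0.112]
tool_rot: [-0.0, 0.999, -0.045, 0.0]
force: [-0.1, -0.1, -0.7]
finger_gap: 0.0001
```

Emit:
arm_command --pt "0 0 0 0 0 0.4 0" --pt "0 0 0 0 0 0.3 0"

```text
time_s: 18.65
tool_pos: [0.4717, 0.1044, 0.1047]
tool_rot: [0.0, 0.999, -0.045, -0.0]
force: [-2.4, -4.4, 8.0]
finger_gap: -0.0
```

Emit:
arm_command --pt "0 0 0 0 0.3 1 0" --pt "0 0 0 0 0.3 1 0"

```text
time_s: 18.85
tool_pos: [0.4721, 0.0971, 0.0856]
tool_rot: [0.001, 0.999, -0.046, 0.001]
force: [-1.6, -5.7, 7.6]
finger_gap: -0.0002
```

Emit:
arm_command --pt "0 0 0 0 0.2 1 0" --pt "0 0 0 0 0.2 1 0"

```text
time_s: 19.05
tool_pos: [0.4719, 0.0929, 0.0655]
tool_rot: [0.001, 0.999, -0.046, 0.001]
force: [-1.3, -6.6, 9.6]
finger_gap: -0.0
```

```bash
python3 - <<'E'
from plan import *
status()
im=eyes.snapshot('scene')[:,:,::-1].copy()
cv2.imwrite('pics/s15.png',cv2.resize(im[170:290,250:360],None,fx=5,fy=5,interpolation=cv2.INTER_CUBIC))
E
```

```text
t 19.05 p [0.4719 0.0929 0.0655] ang -5.28 tilt [ 0.002 -0.002 -1.   ] F [-1.3 -6.6  9.6] gap -0.0 q [ 0.08  0.21 -0.38  1.91  0.09  1.04 -0.43]
```

View pics/s15.png

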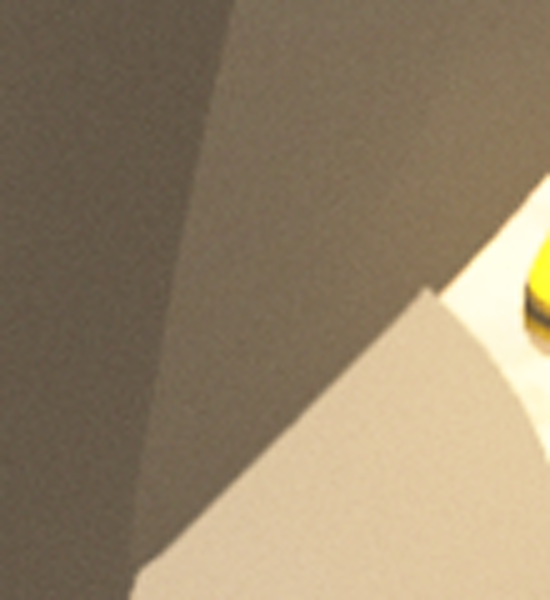

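Emit:
arm_command --pt "0 0 0 0 0 1 0" --pt "0 0 0 0 0 1 0"

```text
time_s: 19.3
tool_pos: [0.4721, 0.0936, 0.0457]
tool_rot: [0.0, 0.999, -0.046, 0.001]
force: [0.2, -5.8, 8.7]
finger_gap: -0.0002
```

Emit:
arm_command --pt "0 0 0 0 -0.1 0.6 0" --pt "0 0 0 0 -0.1 0.6 0"

```text
time_s: 19.5
tool_pos: [0.4722, 0.0953, 0.0337]
tool_rot: [0.001, 0.999, -0.046, 0.001]
force: [-1.0, -6.0, 7.5]
finger_gap: 0.0001
```

Emit:
arm_command --pt "0 0 0 0 -0.1 0.4 0" --pt "0 0 0 0 0 0.3 0"

```text
time_s: 19.7
tool_pos: [0.4722, 0.0968, 0.0266]
tool_rot: [0.0, 0.999, -0.046, 0.001]
force: [0.1, -3.7, 8.1]
finger_gap: 0.0001
```

```bash
python3 - <<'E'
from plan import *
status()
im=eyes.snapshot('top');cv2.imwrite('pics/top16.png',im[:,:,::-1])
cv2.imwrite('pics/t16.png',cv2.resize(im[205:300,180:345,::-1],None,fx=4.8,fy=4.8,interpolation=cv2.INTER_CUBIC))
E
```

```text
t 19.7 p [0.4722 0.0968 0.0266] ang -5.24 tilt [ 0.002 -0.001 -1.   ] F [ 0.1 -3.7  8.1] gap 0.0001 q [ 0.06  0.26 -0.38  1.95  0.12  0.95 -0.46]
```

View pics/t16.png

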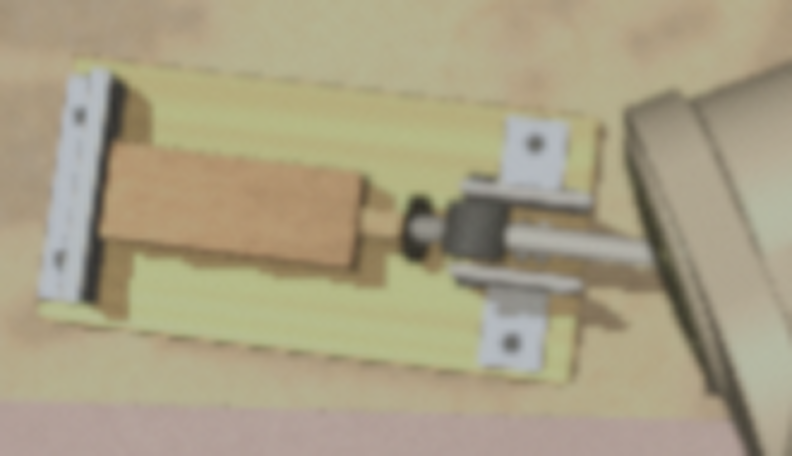

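Emit:
arm_command --pt "0 0 0 0 0 0.2 0" --pt "0 0 0 0 0 0 0"

```text
time_s: 19.95
tool_pos: [0.4722, 0.0971, 0.0246]
tool_rot: [0.0, 0.999, -0.046, 0.001]
force: [0.3, -3.1, 4.5]
finger_gap: 0.0002
```

Emit:
arm_command --pt "0 0 0 0 0 0.2 0" --pt "0 0 0 0 0 0 0"

```text
time_s: 20.15
tool_pos: [0.4722, 0.0973, 0.0227]
tool_rot: [0.0, 0.999, -0.046, 0.001]
force: [1.0, -2.2, 4.5]
finger_gap: -0.0003
```

Emit:
arm_command --pt "0 0 0 0 0 0.1 0" --pt "0 0 0 0 0 0 0"

```text
time_s: 20.35
tool_pos: [0.4722, 0.0974, 0.0218]
tool_rot: [-0.0, 0.999, -0.046, 0.001]
force: [0.4, -2.3, 5.0]
finger_gap: -0.0003
```

Emit:
arm_command --pt "0 0 0 0 0 0.1 0" --pt "0 0 0 0 0 0 0"

```text
time_s: 20.55
tool_pos: [0.4722, 0.0975, 0.0208]
tool_rot: [-0.0, 0.999, -0.045, 0.001]
force: [0.0, -1.7, 5.8]
finger_gap: 0.0
```

Emit:
arm_command --pt "0 0 0 0 0 0.1 0" --pt "0 0 0 0 0 0 0"

```text
time_s: 20.75
tool_pos: [0.4723, 0.0976, 0.0199]
tool_rot: [-0.0, 0.999, -0.045, 0.001]
force: [-1.2, -2.7, 6.6]
finger_gap: 0.0002
```

Emit:
arm_command --pt "0 0 0 0 0 0.1 0" --pt "0 0 0 0 0 0 0"

```text
time_s: 20.95
tool_pos: [0.4723, 0.0977, 0.0189]
tool_rot: [-0.0, 0.999, -0.045, 0.001]
force: [-0.2, -1.3, 6.5]
finger_gap: 0.0005
```

```bash
python3 - <<'E'
from m import *
im=eyes.snapshot('top');cv2.imwrite('pics/top17.png',im[:,:,::-1])
cv2.imwrite('pics/t17.png',cv2.resize(im[205:300,180:345,::-1],None,fx=4.8,fy=4.8,interpolation=cv2.INTER_CUBIC))
E
```

```text
(no output)
```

View pics/t17.png

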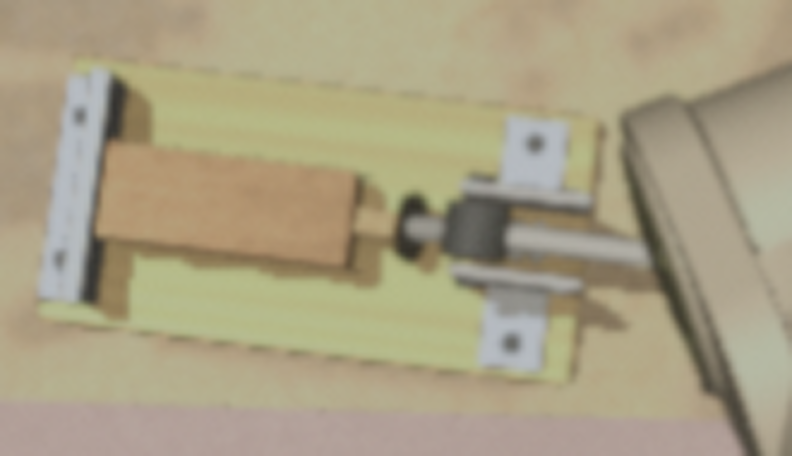

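Emit:
arm_command --pt "0 0 0 0 0 0.1 0" --pt "0 0 0 0 0 0 0"

```text
time_s: 21.2
tool_pos: [0.4724, 0.0979, 0.018]
tool_rot: [-0.0, 0.999, -0.045, 0.001]
force: [-0.2, -1.1, 7.7]
finger_gap: -0.0001
```

```bash
python3 - <<'E'
from m import *
from plan import status
c=np.array([.4896,.2922]);y=np.array([.0896,.996]);x=np.array([.996,-.0896])
T=np.array([plane('top',*px(q),.057)[:2] for q in[(107,141),(358,172),(350,266),(98,234)]])-c
print(np.c_[T@x,T@y].round(4)); d=T[0]+T[3]-T[1]-T[2];print(np.degrees(np.arctan2(-(d@x),d@y)))
status()
E
```

```text
[[ 0.0229  0.0992]
 [ 0.022  -0.0195]
 [-0.0216 -0.0211]
 [-0.0206  0.0976]]
-0.4717863754542691
t 21.2 p [0.4724 0.0979 0.018 ] ang -5.19 tilt [ 0.002  0.    -1.   ] F [-0.2 -1.1  7.7] gap -0.0001 q [ 0.06  0.27 -0.38  1.95  0.12  0.93 -0.47]
```

Emit:
arm_command --pt "0 0 0 0 0 0.1 0" --pt "0 0 0 0 0 0 0"

```text
time_s: 21.4
tool_pos: [0.4723, 0.098, 0.017]
tool_rot: [-0.0, 0.999, -0.045, 0.001]
force: [-0.2, -0.7, 7.4]
finger_gap: -0.0002
```

Emit:
arm_command --pt "0 0 0 0 0 0.1 0" --pt "0 0 0 0 0 0 0"

```text
time_s: 21.6
tool_pos: [0.4724, 0.0982, 0.016]
tool_rot: [-0.0, 0.999, -0.045, 0.001]
force: [0.2, -0.7, 7.8]
finger_gap: -0.0001
```

Emit:
arm_command --pt "0 0 0 0 0 0.1 0" --pt "0 0 0 0 0 0 0"

```text
time_s: 21.8
tool_pos: [0.4724, 0.0983, 0.015]
tool_rot: [-0.0, 0.999, -0.045, 0.001]
force: [-0.5, -1.0, 7.9]
finger_gap: 0.0
```

Emit:
arm_command --pt "0 0 0 0 0 0.1 0" --pt "0 0 0 0 0 0 0"

```text
time_s: 22.0
tool_pos: [0.4724, 0.0985, 0.0141]
tool_rot: [-0.001, 0.999, -0.045, 0.001]
force: [-1.1, 0.3, 7.6]
finger_gap: -0.0004
```

```bash
python3 - <<'E'
from m import *
im=eyes.snapshot('top');cv2.imwrite('pics/top18.png',im[:,:,::-1])
cv2.imwrite('pics/t18.png',cv2.resize(im[220:275,190:290,::-1],None,fx=7.8,fy=7.8,interpolation=cv2.INTER_CUBIC))
im=cv2.imread('pics/top17.png')
cv2.imwrite('pics/t17b.png',cv2.resize(im[220:275,190:290],None,fx=7.8,fy=7.8,interpolation=cv2.INTER_CUBIC))
E
```

```text
(no output)
```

View pics/t18.png

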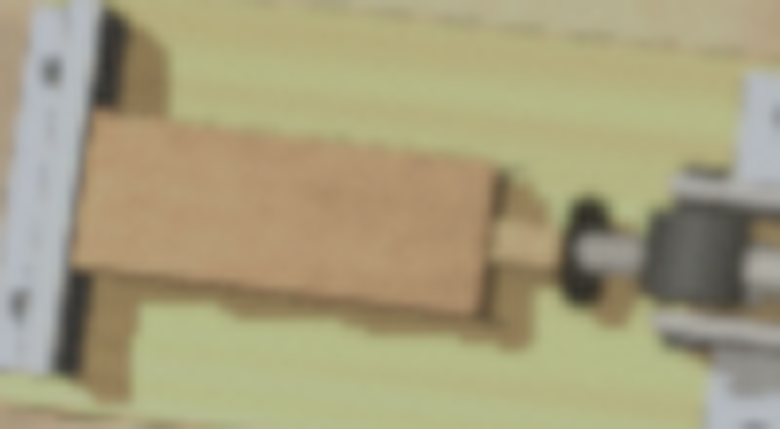

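View pics/t17b.png

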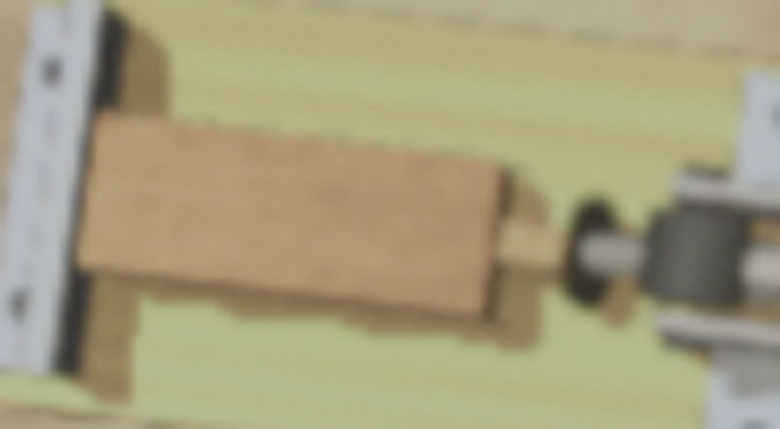

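Emit:
arm_command --pt "0 0 0 0 0 0.1 0" --pt "0 0 0 0 0 0 0"

```text
time_s: 22.25
tool_pos: [0.4725, 0.0987, 0.0132]
tool_rot: [-0.001, 0.999, -0.045, 0.001]
force: [-1.6, 1.4, 8.3]
finger_gap: -0.0001
```

Emit:
arm_command --pt "0 0 0 0 0 0.1 0" --pt "0 0 0 0 0 0 0"

```text
time_s: 22.45
tool_pos: [0.4726, 0.0987, 0.0129]
tool_rot: [-0.001, 0.999, -0.045, 0.002]
force: [-2.9, 0.6, 15.8]
finger_gap: 0.0002
```

Emit:
arm_command --pt "0 0 0 0 0 0.1 0" --pt "0 0 0 0 0 0 0"

```text
time_s: 22.65
tool_pos: [0.4728, 0.0988, 0.0125]
tool_rot: [-0.001, 0.999, -0.045, 0.002]
force: [-6.9, -0.1, 24.3]
finger_gap: -0.0
```

The end stop (0.79 rad) shows clearly at reported z of about 0.013, which puts the third click at about 0.018. I'll ease back to just past the click.

Emit:
arm_command --pt "0 0 0 0 0 -0.2 0" --pt "0 0 0 0 0 -0.2 0" --pt "0 0 0 0 0 0 0" --pt "0 0 0 0 0 0 0"

```text
time_s: 23.05
tool_pos: [0.4724, 0.0983, 0.0152]
tool_rot: [-0.0, 0.999, -0.045, 0.001]
force: [-0.8, 0.7, 7.2]
finger_gap: -0.0002
```

```bash
python3 - <<'E'
from m import *
from plan import status
status()
im=eyes.snapshot('top');cv2.imwrite('pics/top19.png',im[:,:,::-1])
cv2.imwrite('pics/t19.png',cv2.resize(im[100:320,140:420,::-1],None,fx=2.7,fy=2.7,interpolation=cv2.INTER_CUBIC))
E
```

```text
t 23.05 p [0.4724 0.0983 0.0152] ang -5.17 tilt [ 0.003  0.001 -1.   ] F [-0.8  0.7  7.2] gap -0.0002 q [ 0.06  0.28 -0.38  1.96  0.13  0.93 -0.47]
```

View pics/t19.png

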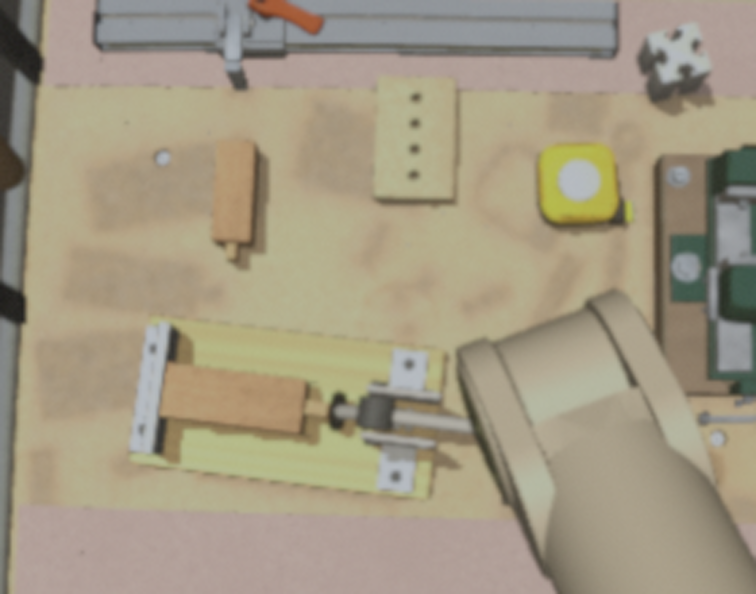

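Rail is end-on against the bar, nose on the tenon, force steady at 7 N. The tape and test piece have not moved. Handing in.

```bash
python3 - <<'E'
from cell import robot
print(robot.job_done())
E
```

```text
the job is handed in; nothing more can be done
None
```

I turned the rail about 100°, set it flat between the black lines and let go about 9 mm short of the bar. I then pressed the handle down with shut fingers and handed in at about 23 s, still holding it near the third click. `job_done` gives no verdict.

**Rail:** In the last top view its plain end is against the bar to within about 1 mm. It is square to within about 0.5° and centred to about 1 mm. The rubber nose is on the tenon, and the fingers are well clear of the rail.

**Lever:** I went down until the end stop showed (force rising from 8 to 24 N), then backed off about 2 mm. That puts it at roughly 0.77 rad, between the third click (0.75) and the stop (0.79), with a steady push of about 7 N. I worked that angle out from the stop, because the arm hid the handle from both cameras. The force did not clearly ease at the third click as described.

**What disagreed or went wrong:**
- **Height readout:** The reported tool height read about 35 mm lower than the height the cameras and contacts showed. My first grasp therefore closed just above the rail, and I worked from contact after that.
- **Probe contact:** One probe then pressed the fingertips on the rail's top with up to about 80 N. That is under the 120 N wrist limit. I took it to be finger contact rather than the gripper's body, but could not see it. The rail itself was not damaged or shifted as far as the later views show.
- **Bystanders:** The tape measure and test piece had not moved in the last view. The brass coupling was hidden by the arm then; it was in place when last seen at about 10 s.

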